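# Turn the row of clay figurines round onto the painting rack

## Task

Move the four clay figurines one after another from the round plaster discs on the dark plank into the four bays of the pale wooden rack, one in each bay, in reverse order: the one nearest the robot on the plank goes in the rack's bay farthest from the robot, the next one in the next bay, and so on, so that the painter can start from the other end. Set each down upright and flat on the floor of its bay, without knocking any of them over, and let go of them all.

Things in the scene. Friction and masses are not known exactly. Their poses are not given: they have to be found in the camera images.
- tall_frog: The tall sitting frog of plain unpainted clay, 130 g. Base 46 x 38 mm, height 78 mm. Origin: centre of its underside; z up, its face looks along its own -x, its flanks (the grip faces) look along +y and -y and are 36 to 38 mm apart. Best held by the flanks with the middle of the finger pads about 36 mm above its underside.
- wide_frog: The wide squat frog of plain unpainted clay, 130 g. Base 48 x 48 mm, height 52 mm. Origin: centre of its underside; z up, its face looks along its own -x, its flanks (the grip faces) look along +y and -y and are 46 to 48 mm apart. Best held by the flanks with the middle of the finger pads about 30 mm above its underside.
- small_frog: The smallest frog, of plain unpainted clay, 50 g. Base 32 x 28 mm, height 46 mm. Origin: centre of its underside; z up, its face looks along its own -x, its flanks (the grip faces) look along +y and -y and are 26 to 28 mm apart. Best held by the flanks with the middle of the finger pads about 28 mm above its underside.
- fish: The terracotta fish, a round upright flat-sided body on a small base, 80 g. Base 46 x 30 mm, height 56 mm. Origin: centre of its underside; z up, its face looks along its own -x, its flanks (the grip faces) look along +y and -y and are 24 mm apart. Best held by the flanks with the middle of the finger pads about 32 mm above its underside.
- bat_tall: Fixed round plaster disc, 64 mm across and 6 mm thick, lying on the dark plank: the one on which the tall frog stands at the start, so it keeps marking that figurine's old place. Origin: centre of its underside, 14 mm above the table; axes parallel to the plank's.
- bat_wide: Fixed round plaster disc, 64 mm across and 6 mm thick, lying on the dark plank: the one on which the wide frog stands at the start, so it keeps marking that figurine's old place. Origin: centre of its underside, 14 mm above the table; axes parallel to the plank's.
- bat_small: Fixed round plaster disc, 64 mm across and 6 mm thick, lying on the dark plank: the one on which the smallest frog stands at the start, so it keeps marking that figurine's old place. Origin: centre of its underside, 14 mm above the table; axes parallel to the plank's.
- bat_fish: Fixed round plaster disc, 64 mm across and 6 mm thick, lying on the dark plank: the one on which the fish stands at the start, so it keeps marking that figurine's old place. Origin: centre of its underside, 14 mm above the table; axes parallel to the plank's.
- plank: Dark wooden plank under the starting row, fixed, 300 x 84 x 14 mm (x, y, z). Origin: centre of its underside. The row runs along its x axis, which points away from the robot to about 12 degrees. Discs centred at x = -105, -35, 35, 105 mm, y = 0, tops 20 mm above the table; figurines stand within 6 mm of the disc centres, turned up to 17 degrees. It lies left or right, the rack on the other side.
- rack: Pale wooden rack of four open-topped bays, fixed, 286 x 76 mm (x, y). Origin: centre of its underside on the table. The row runs along its x axis, which points away from the robot to about 12 degrees. Bay centres x = -105, -35, 35, 105 mm, y = 0; floors 16 mm above the table, 64 x 64 mm inside. Slats between bays stand 8 mm above the floor, lips along the long sides 4 mm; both 6 mm thick.
There are look-alikes about, which are no part of the job. Leave any blue, green or pink look-alike of the tall_frog alone.

How it is judged (in metres and radians):
At the end, for the whole second after the job is handed in: Each figurine stands in the rack bay that mirrors its old place on the plank (nearest to farthest and so on): origin within 18 mm of the bay centre along the row, 20 mm across it, underside within 4 mm of the bay floor, upright to 0.15 rad, at rest (under 0.02 m/s, 0.2 rad/s) (((x of bat_tall in the frame of plank between -0.125 and -0.085 m and x of tall_frog in the frame of rack between 0.087 and 0.123 m) or (x of bat_tall in the frame of plank between -0.055 and -0.015 m and x of tall_frog in the frame of rack between 0.017 and 0.053 m) or (x of bat_tall in the frame of plank between 0.015 and 0.055 m and x of tall_frog in the frame of rack between -0.053 and -0.017 m) or (x of bat_tall in the frame of plank between 0.085 and 0.125 m and x of tall_frog in the frame of rack between -0.123 and -0.087 m)) and y of tall_frog in the frame of rack between -0.02 and 0.02 m and z of tall_frog in the frame of rack between 0.012 and 0.02 m and angle between each of tall_frog, wide_frog, small_frog, fish's own z axis and vertical below 0.15 rad and linear speed of each of tall_frog, wide_frog, small_frog, fish below 0.02 m/s and angular speed of each of tall_frog, wide_frog, small_frog, fish below 0.2 rad/s and ((x of bat_wide in the frame of plank between -0.125 and -0.085 m and x of wide_frog in the frame of rack between 0.087 and 0.123 m) or (x of bat_wide in the frame of plank between -0.055 and -0.015 m and x of wide_frog in the frame of rack between 0.017 and 0.053 m) or (x of bat_wide in the frame of plank between 0.015 and 0.055 m and x of wide_frog in the frame of rack between -0.053 and -0.017 m) or (x of bat_wide in the frame of plank between 0.085 and 0.125 m and x of wide_frog in the frame of rack between -0.123 and -0.087 m)) and y of wide_frog in the frame of rack between -0.02 and 0.02 m and z of wide_frog in the frame of rack between 0.012 and 0.02 m and ((x of bat_small in the frame of plank between -0.125 and -0.085 m and x of small_frog in the frame of rack between 0.087 and 0.123 m) or (x of bat_small in the frame of plank between -0.055 and -0.015 m and x of small_frog in the frame of rack between 0.017 and 0.053 m) or (x of bat_small in the frame of plank between 0.015 and 0.055 m and x of small_frog in the frame of rack between -0.053 and -0.017 m) or (x of bat_small in the frame of plank between 0.085 and 0.125 m and x of small_frog in the frame of rack between -0.123 and -0.087 m)) and y of small_frog in the frame of rack between -0.02 and 0.02 m and z of small_frog in the frame of rack between 0.012 and 0.02 m and ((x of bat_fish in the frame of plank between -0.125 and -0.085 m and x of fish in the frame of rack between 0.087 and 0.123 m) or (x of bat_fish in the frame of plank between -0.055 and -0.015 m and x of fish in the frame of rack between 0.017 and 0.053 m) or (x of bat_fish in the frame of plank between 0.015 and 0.055 m and x of fish in the frame of rack between -0.053 and -0.017 m) or (x of bat_fish in the frame of plank between 0.085 and 0.125 m and x of fish in the frame of rack between -0.123 and -0.087 m)) and y of fish in the frame of rack between -0.02 and 0.02 m and z of fish in the frame of rack between 0.012 and 0.02 m); the robot touches nothing.
It fails at once if a figurine is knocked over (leans more than 0.7 rad) (angle between any of tall_frog, wide_frog, small_frog, fish's own z axis and vertical above 0.7 rad).
It also fails if it takes over 112 s, if anything falls off the work surface, if the arm or the gripper's body presses on something with over 40 N, if the wrist force passes 120 N, or if a joint passes its speed limit or range.

## Robot

A 6-joint arm with a two-finger parallel gripper is mounted at the origin on the work surface. World frame = base frame: x ahead of the robot, y to its left, z up, the work surface at z = 0. Lengths are in mm, angles in degrees, forces in N, time in s.
With the tool pointing down it reaches from about 350 to 850 mm from the base axis. Payload 8.1 kg.
Tool frame: the origin (TCP) lies on the mounting face of the last link; the fingertips stand 173 mm ahead of it and the grasp point (between the pads) lies 155 mm ahead of it; z points along the fingers, y is the direction in which the jaws open and shut (so a half turn about z gives the same grasp; the last joint's range is limited). The gripper opens to 85 mm and grips with 20 to 120 N. Pads are 22 mm wide; open, the fingers measure 114 mm over their backs; the gripper's body (76 mm by 85 mm) begins 54 mm behind the grasp point. The pads swing forward as they close: fully open they stand 13 mm farther back than shut.
Start: joints at [-78.117, 7.471, 85.268, -0, 87.261, -4.893], TCP at [173.201, -574.463, 404.692] pointing down, gripper open.
Joint ranges: [-169.43, 169.43], [-51.17, 129.36], [1.28, 143.12], [-76.62, 256.62], [0, 156.53], [-152.29, 152.29]. Speed limits (degrees/s): [136.94, 136.94, 159.86, 180, 180, 180].

## Interface

Orientations are given as [roll, pitch, yaw] about the fixed x, y, z axes, in that order (R = Rz(yaw) Ry(pitch) Rx(roll)).
In Python, from bench import * gives the robot as it stands.
- The arm moves only by the tool arm_command, never from a script. Its argument "plan" is a list of rows, each an object of numbers: "jaw": the closure, from 0 (fully open) to 1 (shut); "dx", "dy", "dz": the shift along the tool's x, y, z in mm; "wx", "wy", "wz": the turn, a rotation vector about the tool's x, y, z in rad. A call has 1 to 12 rows; each row is the pose to reach, as a shift and turn from the pose commanded when the call began, along the tool's axes at that moment; what a row does not reach only later rows make up. A row lasts 1/10 s, in which the tool goes at most 50 mm and 8.59 degrees, less where a joint would pass 70% of its speed; a pose out of reach is approached as far as the arm can. A call with a gripper value outside its range is refused whole. The fingers move at their own pace and stop on an object; "squeeze" is the grip in N (left out, the last holds). Time passes only in rows, so rows that repeat a pose let the fingers close. It gives the time, the measured TCP pose, the force and the opening at its end, in the units of the state.
- sense(): the state, without advancing time (a new reading comes with each control period).
- snapshot(name): name is "scene" or "top"; returns a dict with "pixels" (384x512x3 uint8, red, green, blue), "fx", "fy", "cx", "cy" (pixels), "extrinsics" (4x4, takes a point from camera to world coordinates). Camera axes: x right, y up, looking along -z (the intrinsics and any distortion apply to the point x, -y, -z); pixel columns grow to the right and rows downward; lengths in mm; the calibration is good to about 2 mm. A picture is of the moment at which its call begins. There is no depth.
- hand_in(): hands the job in, once; it reports no verdict.
Trained networks look in the newest picture that a camera, given by its name, has taken for a name from the list of things; names that differ only in an ending like _2 or _b are one class to them, and where a whole thing is asked for, a point or a joint stands for the part that bears it (a point fixed in the world has none). Each returns a list of dicts, best first, with "score" (0 to 1); they miss things now and then, are a little off and sometimes report something else, mostly with a low value. They report only what shows in the picture. A call takes as long as a camera call. They do not tell look-alikes from the thing itself.
- recognise(camera, target): "box" ([left, top, width, height] in pixels, round what is visible of it).
- pinpoint(camera, target): "pixel" ([column, row] in pixels: a listed point, or the origin of a listed thing).
The state is a dict: "time": time; "joint_pos": joint angles; "qd": joint speeds; "joint_efforts": joint torques, N m; "tool_pos": TCP position; "tcp_rot": TCP orientation; "ft_force": force on the tool from outside, world axes, zero at the start; "wrist_torque": the same for the moment, N m; "finger_gap": finger opening in mm.
Only numpy, scipy, OpenCV 4.12 (cv2) and the standard library are available. Lean on these libraries where they do the work, as an engineer would, in place of code of your own. Each camera call takes 0.05 s, during which the arm holds its last target.

## Working session

There is one attempt and no reset: what is moved stays moved. The work goes in short steps, Python scripts to look and compute and a tool call to move; the robot and the scene stay as the last step left them, time stands still between calls to the robot, and variables do not carry over. Pictures are saved under pics/ and viewed, and the job is handed in when it is done.

Besides the shell and the picture viewer there is one more tool, called after ">>>" as name([rows], argument=value, ...), one row to a line, values as JSON. arm_command: Moves the arm, as the interface text tells. Its arguments: {"type":"object","properties":{"plan":{"type":"array"},"squeeze":{"type":"number"}},"required":["plan"]}

```bash
mkdir -p pics; ls; python3 - <<'E'
from bench import *
import cv2
print(sense())
for n in ["scene","top"]:
    s=snapshot(n); cv2.imwrite(f"pics/{n}0.png",s["pixels"][:,:,::-1])
    print(n,s["fx"],s["fy"],s["cx"],s["cy"],s["extrinsics"],[k for k in s])
    for t in ["tall_frog","wide_frog","small_frog","fish","bat_tall","bat_wide","bat_small","bat_fish","plank","rack"]:
        print(t,[(round(d["score"],2),[round(float(v)) for v in d["pixel"]]) for d in pinpoint(n,t)])
E
```

```text
pics
{'time': 0.0, 'joint_pos': array([-7.81177838e+01,  7.51494103e+00,  8.53300897e+01, -4.74482053e-04,
        8.72610661e+01, -4.89327537e+00]), 'qd': array([-0.00200839,  0.13749096,  0.04628092,  0.02607872,  0.0661301 ,
       -0.03030086]), 'joint_efforts': array([ 3.45210265e-04, -5.69400716e+01, -5.00546765e+01, -9.95123310e-05,
        1.46781147e-02, -3.45287063e-06]), 'tool_pos': array([ 173.14309743, -574.23248846,  403.63810536]), 'tcp_rot': array([-1.79894249e+02, -8.57788878e-03,  1.67755067e+01]), 'ft_force': array([-0.53463088,  0.03039869,  1.15971358]), 'wrist_torque': array([ 0.01335285, -0.0261431 ,  0.04804243]), 'finger_gap': 85.58003620753504}
scene 405.20496155527303 405.20496155527303 254.89625862306735 191.8553802625764 [[-5.24623551e-01 -6.88568787e-01  5.00642742e-01  1.01044277e+03]
 [ 8.51200498e-01 -4.34681376e-01  2.94125507e-01  1.93724269e+02]
 [ 1.50944327e-02  5.80452519e-01  8.14154182e-01  6.79773868e+02]
 [ 0.00000000e+00  0.00000000e+00  0.00000000e+00  1.00000000e+00]] ['pixels', 'fx', 'fy', 'cx', 'cy', 'extrinsics']
tall_frog [(0.89, [116
[... 459 characters left out ...]
442399908 [[-1.51724455e-02  9.94460310e-01 -1.04011961e-01  4.81055006e+02]
 [-9.99828252e-01 -1.61964817e-02 -9.00779646e-03 -6.75290263e+01]
 [-1.06425239e-02  1.03857427e-01  9.94535254e-01  1.03195871e+03]
 [ 0.00000000e+00  0.00000000e+00  0.00000000e+00  1.00000000e+00]] ['pixels', 'fx', 'fy', 'cx', 'cy', 'extrinsics']
tall_frog [(0.87, [319, 195]), (0.8, [379, 217]), (0.64, [369, 123]), (0.59, [300, 107])]
wide_frog [(0.59, [327, 260])]
small_frog [(0.69, [312, 158])]
fish [(0.78, [321, 223])]
bat_tall [(0.55, [316, 189])]
bat_wide [(0.45, [328, 259])]
bat_small [(0.96, [310, 159]), (0.69, [318, 196])]
bat_fish [(0.95, [324, 227])]
plank [(0.83, [320, 208])]
rack [(0.98, [128, 209])]
```

```bash
python3 - <<'E'
import cv2
a=cv2.imread("pics/top0.png");cv2.imwrite("pics/top0b.png",cv2.resize(a,(768,576),interpolation=cv2.INTER_CUBIC))
a=cv2.imread("pics/top0.png")[90:300,270:410];cv2.imwrite("pics/top0c.png",cv2.resize(a,(400,600),interpolation=cv2.INTER_CUBIC))
a=cv2.imread("pics/scene0.png")[60:260,90:350];cv2.imwrite("pics/scene0c.png",cv2.resize(a,(780,600),interpolation=cv2.INTER_CUBIC))
E
```

```text
(no output)
```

View pics/top0b.png

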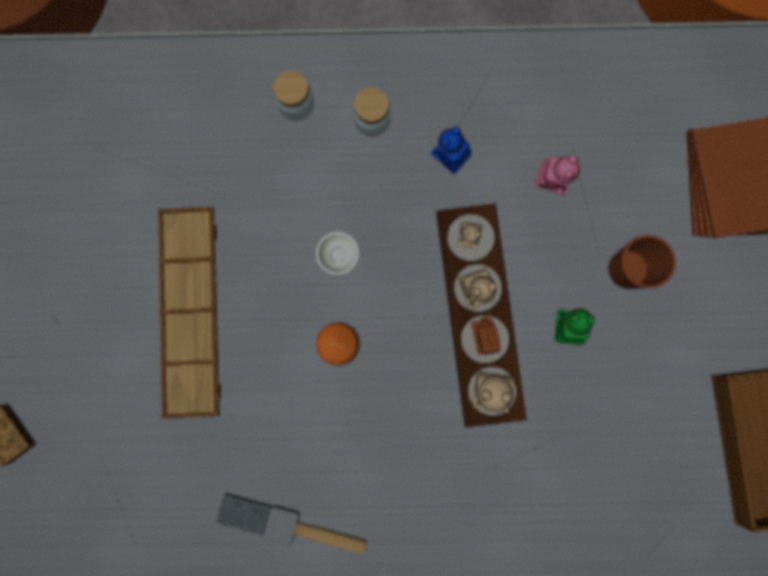

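View pics/top0c.png

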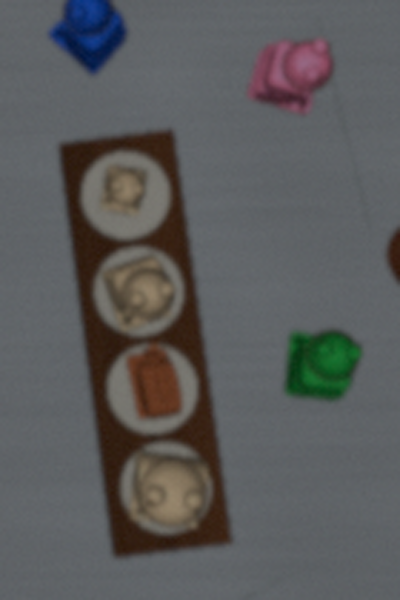

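View pics/scene0c.png

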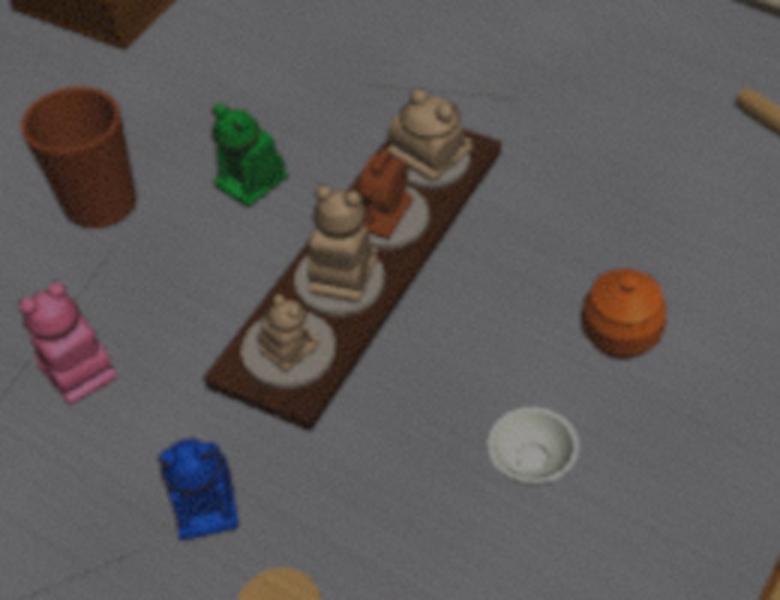

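```bash
cat > h.py <<'E'
from bench import *
import cv2, numpy as np
def ray(s,px):
    E=np.array(s["extrinsics"]); d=np.array([(px[0]-s["cx"])/s["fx"],-(px[1]-s["cy"])/s["fy"],-1.])
    return E[:3,3],E[:3,:3]@d
def toz(s,px,z):
    o,d=ray(s,px); return o+d*(z-o[2])/d[2]
def proj(s,P):
    E=np.array(s["extrinsics"]); p=(np.asarray(P,float)-E[:3,3])@E[:3,:3]
    return np.stack([s["cx"]+s["fx"]*p[...,0]/-p[...,2], s["cy"]-s["fy"]*p[...,1]/-p[...,2]],-1)
def rect(s,c,yaw,z,L=340,W=130,k=3):
    # rectified view of plane z: image up = frame +x, left = +y
    a=np.radians(yaw);ux=np.array([np.cos(a),np.sin(a)]);uy=np.array([-np.sin(a),np.cos(a)])
    f=lambda x,y:np.r_[np.array(c[:2])+ux*x+uy*y,z]
    cor=[(L/2,W/2),(L/2,-W/2),(-L/2,-W/2),(-L/2,W/2)]
    src=np.float32([proj(s,f(*q)) for q in cor]); dst=np.float32([(0,0),(W*k,0),(W*k,L*k),(0,L*k)])
    return cv2.warpPerspective(s["pixels"][:,:,::-1],cv2.getPerspectiveTransform(src,dst),(int(W*k),int(L*k)),flags=cv2.INTER_CUBIC)
E
python3 - <<'E'
from h import *
from scipy.optimize import minimize
import pickle
S={n:snapshot(n) for n in("scene","top")}
S={n:{k:np.array(v) for k,v in s.items()} for n,s in S.items()}
pickle.dump(S,open("S.pkl","wb"))
s=S["top"]; im=s["pixels"].astype(int)
hsv=cv2.cvtColor(s["pixels"],cv2.COLOR_RGB2HSV)
def mask(r):
    m=np.zeros(im.shape[:2],np.uint8); c0,r0,c1,r1=r
    # not grey-table: 
    m[r0:r1,c0:c1]=((im[...,0]-im[...,2])>12)[r0:r1,c0:c1]; return m
for name,r,z in [("plank",(285,125,356,290),14),("rack",(100,130,150,285),20)]:
    m=mask(r)
    if name=="plank": m|=0
    n,l,st,_=cv2.connectedComponentsWithStats(m); 
    pts=np.argwhere(m)[:,::-1].astype(np.float32)
    w=np.float32([toz(s,p,z)[:2] for p in pts])
    print(name,cv2.minAreaRect(w))
    cv2.imwrite(f"pics/m_{name}.png",m*255)
for n in S:
  for t in ["bat_tall","bat_wide","bat_small","bat_fish"]:
    print(n,t,[(round(d["score"],2),toz(S[n],d["pixel"],14).round(1)) for d in pinpoint(n,t)])
  for t in ["tall_frog","wide_frog","small_frog","fish"]:
    print(n,t,[(round(d["score"],2),toz(S[n],d["pixel"],20).round(1)) for d in pinpoint(n,t)])
  print([toz(S[n],pinpoint(n,t)[0]["pixel"],0) for t in("plank","rack")])
E
```

```text
plank ((540.815673828125, -197.583740234375), (296.8180847167969, 81.58975982666016), 6.19913387298584)
rack ((550.4436645507812, 199.40020751953125), (287.281494140625, 79.4471435546875), 1.8135243654251099)
scene bat_tall [(0.51, array([ 572.7, -196.1,   14. ]))]
scene bat_wide []
scene bat_small [(0.87, array([ 640.6, -192.3,   14. ]))]
scene bat_fish [(0.49, array([ 503.4, -197. ,   14. ]))]
scene tall_frog [(0.92, array([ 776.3, -154.6,   20. ])), (0.81, array([ 738.5, -288.3,   20. ])), (0.78, array([ 530.4, -299. ,   20. ])), (0.59, array([ 577.3, -192.6,   20. ]))]
scene wide_frog [(0.96, array([ 429.6, -209.9,   20. ]))]
scene small_frog [(0.85, array([ 646. , -185.2,   20. ])), (0.56, array([ 582.9, -186.2,   20. ]))]
scene fish []
[array([ 537.76151804, -199.51046072,    0.        ]), array([548.17419868, 204.00104399,   0.        ])]
top bat_tall [(0.74, array([ 575.4, -190.6,   14. ]))]
top bat_wide [(0.63, array([ 435.6, -203.3,   14. ]))]
top bat_small []
top bat_fish [(0.57, array([ 507.9, -202.2,   14. ]))]
top tall_frog [(0.88, array([ 760.1, -161.7,   20. ])), (0.76, array([ 523.5, -321.4,   20. ])), (0.76, array([ 718.9, -299.4,   20. ])), (0.71, array([ 502.6, -197.3,   20. ])), (0.69, array([ 574.3, -197.1,   20. ])), (0.61, array([ 571.3, -195.2,   20. ])), (0.29, array([ 434.6, -202.7,   20. ]))]
top wide_frog [(0.97, array([ 440.9, -207.1,   20. ]))]
top small_frog [(0.78, array([ 648.6, -181.7,   20. ]))]
top fish [(0.91, array([ 506.3, -194.9,   20. ]))]
[array([ 541.1210008 , -205.70253909,    0.        ]), array([550.48904511, 202.34641252,   0.        ])]
```

```bash
cat >> h.py <<'E'
def box(c,yaw,L,W,z):
    a=np.radians(yaw);R=np.array([[np.cos(a),-np.sin(a)],[np.sin(a),np.cos(a)]])
    q=np.array([(L/2,W/2),(L/2,-W/2),(-L/2,-W/2),(-L/2,W/2)])@R.T+np.array(c[:2])
    return np.c_[q,np.full(4,z)]
def circ(c,r,z):
    t=np.linspace(0,2*np.pi,40); return np.c_[c[0]+r*np.cos(t),c[1]+r*np.sin(t),np.full(40,z)]
def loc(c,yaw,x,y):
    a=np.radians(yaw);return np.array([c[0]+x*np.cos(a)-y*np.sin(a),c[1]+x*np.sin(a)+y*np.cos(a)])
def draw(s,polys,roi,k,fn):
    c0,r0,c1,r1=roi
    im=cv2.resize(np.ascontiguousarray(s["pixels"][r0:r1,c0:c1,::-1]),None,fx=k,fy=k,interpolation=cv2.INTER_CUBIC)
    for P,col in polys:
        p=(proj(s,P)-[c0,r0]+0.5)*k
        cv2.polylines(im,[np.round(p*8).astype(np.int32)],True,col,1,cv2.LINE_AA,3)
    cv2.imwrite(fn,im)
E
python3 - <<'E'
from h import *; import pickle
S=pickle.load(open("S.pkl","rb"))
pc,py=(540.5,-198),6.2; rc,ry=(550,200.5),1.8
P=[(box(pc,py,300,84,14),(0,255,255))]+[(circ(loc(pc,py,x,0),32,20),(255,255,0)) for x in(-105,-35,35,105)]
Rk=[(box(rc,ry,286,76,20),(0,0,255)),(box(rc,ry,286,76,0),(0,255,255))]+[(box(loc(rc,ry,x,0),ry,64,64,16),(255,0,0)) for x in(-105,-35,35,105)]
draw(S["top"],P,(280,120,360,295),3.4,"pics/ov_tp.png")
draw(S["top"],Rk,(90,125,160,290),3.4,"pics/ov_tr.png")
draw(S["scene"],P,(150,90,270,210),5,"pics/ov_sp.png")
draw(S["scene"],Rk,(290,150,470,330),3.3,"pics/ov_sr.png")
a=[cv2.imread(f"pics/ov_{x}.png") for x in("tp","tr","sp","sr")]
b=np.zeros((600,800,3),np.uint8);b[:595,:272]=a[0];b[:561,280:518]=a[1];cv2.imwrite("pics/ovA.png",b)
b=np.zeros((600,800,3),np.uint8);b[:600,:600]=a[2];cv2.imwrite("pics/ovB.png",b)
E
```

```text
(no output)
```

View pics/ovA.png

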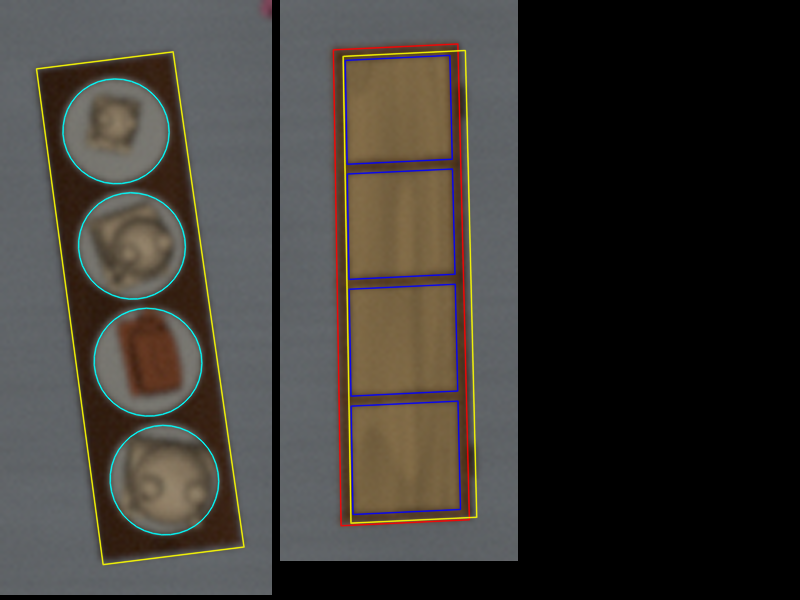

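View pics/ov_sp.png

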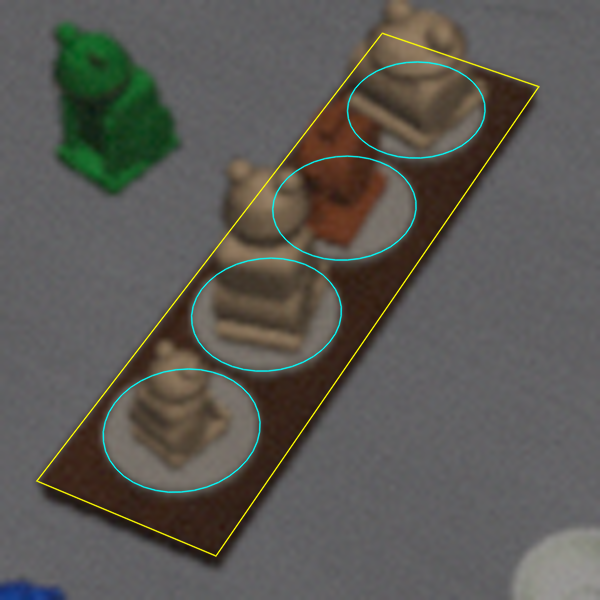

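View pics/ov_sr.png

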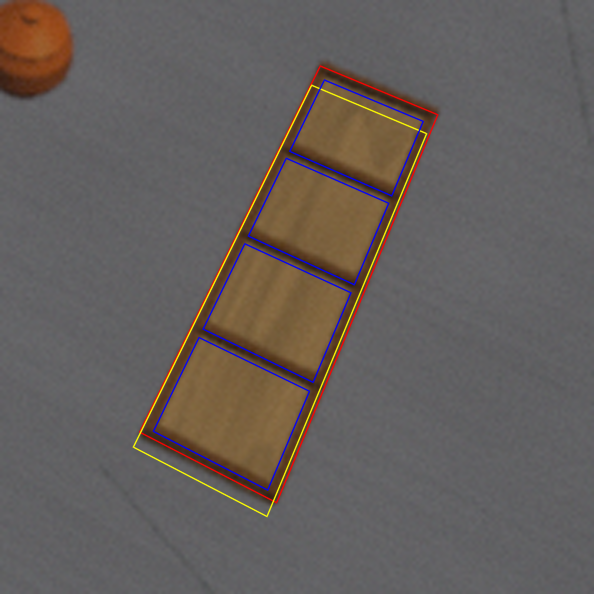

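```bash
cat > fit.py <<'E'
from h import *; import pickle,sys
S=pickle.load(open("S.pkl","rb"))
F={"small":(645,-184,5,32,28),"tall":(573,-193,17,46,38),"fish":(505,-201,12,46,30),"wide":(435,-208,4,48,48)}
def show(F,fn):
    P=[(box(v[:2],v[2],v[3],v[4],20),(0,255,0)) for v in F.values()]
    draw(S["top"],P,(292,135,352,280),4,"pics/a.png"); draw(S["scene"],P,(158,90,258,195),5.4,"pics/b.png")
    a=cv2.imread("pics/a.png");b=cv2.imread("pics/b.png");c=np.zeros((600,800,3),np.uint8)
    c[:a.shape[0],:a.shape[1]]=a;c[:b.shape[0],250:250+b.shape[1]]=b;cv2.imwrite(fn,c)
E
python3 -c "
from fit import *
show(F,'pics/fit1.png')"
```

```text
(no output)
```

View pics/fit1.png

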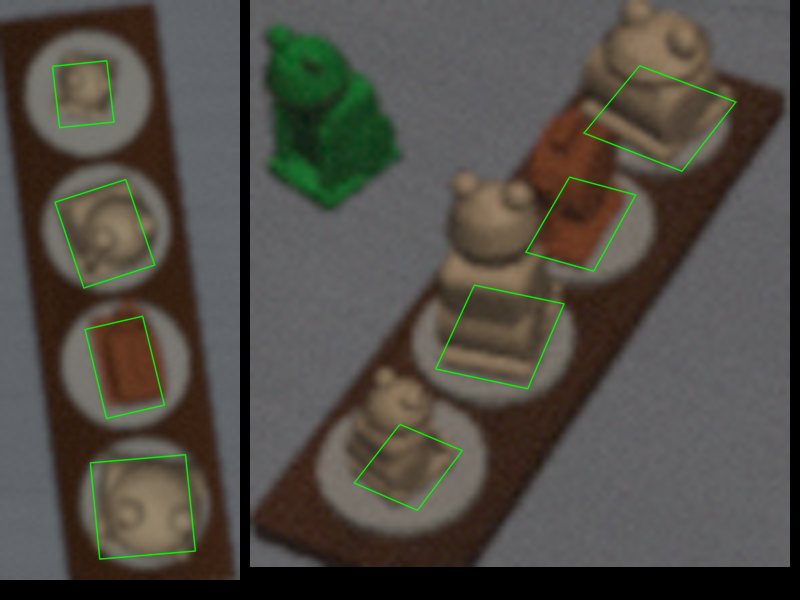

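```bash
python3 - <<'E'
from fit import *
F={"small":(645,-187,0,32,28),"tall":(571,-195,18,46,38),"fish":(504,-203,11,46,30),"wide":(430,-207,-8,48,48)}
show(F,'pics/fit2.png')
P=[(box(v[:2],v[2],v[3],v[4],20),(0,255,0)) for v in F.values()]
s=S["scene"]
draw(s,P,(215,85,255,125),10,"pics/c1.png");draw(s,P,(165,150,205,190),10,"pics/c2.png")
cv2.imwrite("pics/c.png",np.hstack([cv2.imread("pics/c1.png"),cv2.imread("pics/c2.png")]))
E
```

```text
(no output)
```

View pics/fit2.png

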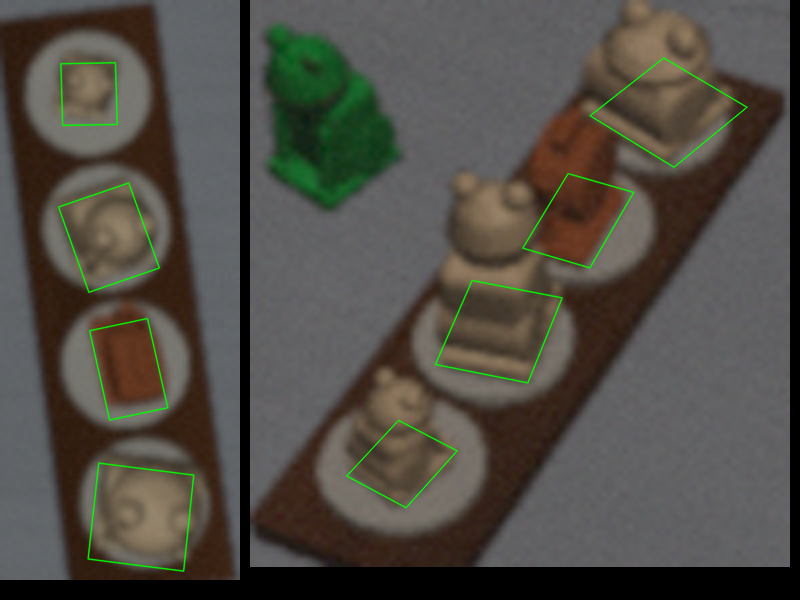

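View pics/c.png

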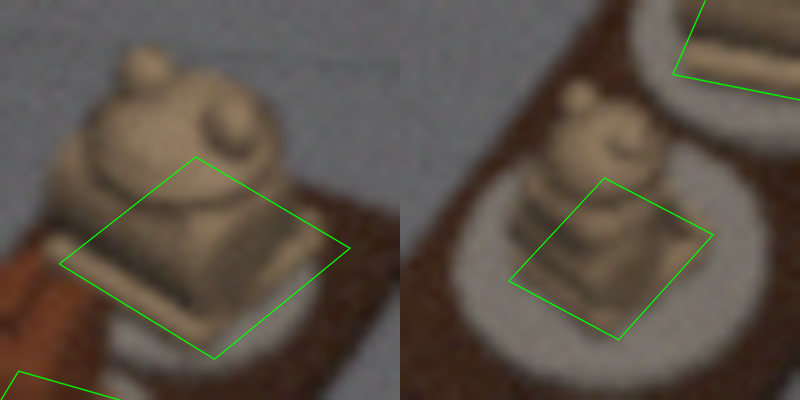

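```bash
cat >> h.py <<'E'
from scipy.spatial.transform import Rotation as Ro
def delta(x,y,z,yaw,start=None):
    s=sense()
    p,e=(s["tool_pos"],s["tcp_rot"]) if start is None else start
    R=Ro.from_euler("xyz",e,degrees=True); T=Ro.from_euler("xyz",[180,0,yaw],degrees=True)
    d=R.inv().apply(np.array([x,y,z])-p); w=(R.inv()*T).as_rotvec()
    print("t",round(s["time"],2),"pos",np.round(s["tool_pos"],1),"rot",np.round(s["tcp_rot"],2),"gap",round(s["finger_gap"],1),"d",np.round(d,1),"w",np.round(w,3))
E
python3 -c "
from h import *
delta(433,-209,340,-5)"
```

```text
t 2.2 pos [ 173.2 -574.5  404.7] rot [-180.     -0.     16.78] gap 85.4 d [ 354.2 -274.9   64.7] w [-0.   -0.    0.38]
```

>>> arm_command([
  {"dx": 354,"dy": -275,"dz": 65,"wz": 0.38,"jaw": 0},
  {"dx": 354,"dy": -275,"dz": 65,"wz": 0.38,"jaw": 0},
  {"dx": 354,"dy": -275,"dz": 65,"wz": 0.38,"jaw": 0},
  {"dx": 354,"dy": -275,"dz": 65,"wz": 0.38,"jaw": 0},
  {"dx": 354,"dy": -275,"dz": 65,"wz": 0.38,"jaw": 0},
  {"dx": 354,"dy": -275,"dz": 65,"wz": 0.38,"jaw": 0},
  {"dx": 354,"dy": -275,"dz": 65,"wz": 0.38,"jaw": 0},
  {"dx": 354,"dy": -275,"dz": 65,"wz": 0.38,"jaw": 0},
  {"dx": 354,"dy": -275,"dz": 65,"wz": 0.38,"jaw": 0},
  {"dx": 354,"dy": -275,"dz": 65,"wz": 0.38,"jaw": 0},
  {"dx": 354,"dy": -275,"dz": 65,"wz": 0.38,"jaw": 0},
  {"dx": 354,"dy": -275,"dz": 65,"wz": 0.38,"jaw": 0},
])

```text
invalid input
```

```bash
python3 -c "
from h import *
delta(433,-209,205,-5)
s=snapshot('scene');cv2.imwrite('pics/p1.png',s['pixels'][:,:,::-1])
draw(s,[],(120,20,280,170),3.7,'pics/p1.png')"
```

```text
t 2.2 pos [ 173.2 -574.5  404.7] rot [-180.     -0.     16.78] gap 85.4 d [ 354.2 -274.9  199.7] w [-0.   -0.    0.38]
```

View pics/p1.png

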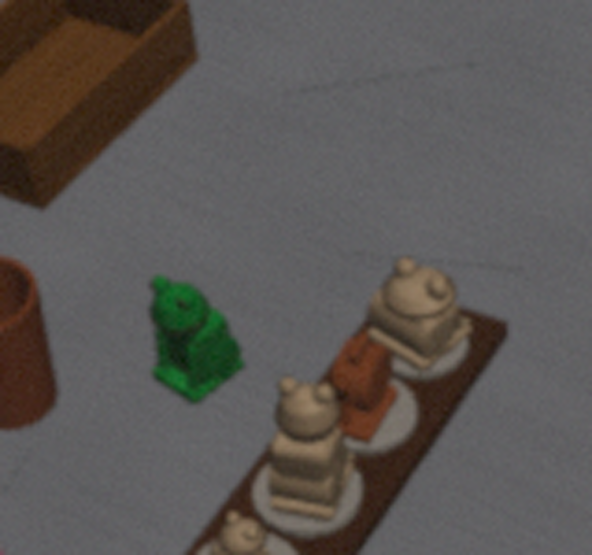

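>>> arm_command([
  {"dx": 50,"dy": -39,"dz": 9,"wx": 0,"wy": 0,"wz": 0.05,"jaw": 0},
  {"dx": 354,"dy": -275,"dz": 65,"wx": 0,"wy": 0,"wz": 0.38,"jaw": 0},
], squeeze=40)

```text
time: 2.45
tool_pos: [230.2, -493.6, 390.1]
tcp_rot: [180.0, -0.0, 5.1]
ft_force: [0.8, -0.1, 0.0]
finger_gap: 85.4
```

```bash
python3 -c "
from h import *
delta(433,-209,340,-5)"
```

```text
t 2.45 pos [ 230.2 -493.6  390.1] rot [ 1.80e+02 -1.00e-02  5.07e+00] gap 85.4 d [ 227.2 -265.6   50.2] w [-0.    -0.     0.176]
```

>>> arm_command([
  {"dx": 227,"dy": -266,"dz": 50,"wx": 0,"wy": 0,"wz": 0.176,"jaw": 0},
  {"dx": 227,"dy": -266,"dz": 50,"wx": 0,"wy": 0,"wz": 0.176,"jaw": 0},
  {"dx": 227,"dy": -266,"dz": 50,"wx": 0,"wy": 0,"wz": 0.176,"jaw": 0},
  {"dx": 227,"dy": -266,"dz": 50,"wx": 0,"wy": 0,"wz": 0.176,"jaw": 0},
  {"dx": 227,"dy": -266,"dz": 50,"wx": 0,"wy": 0,"wz": 0.176,"jaw": 0},
  {"dx": 227,"dy": -266,"dz": 50,"wx": 0,"wy": 0,"wz": 0.176,"jaw": 0},
  {"dx": 227,"dy": -266,"dz": 50,"wx": 0,"wy": 0,"wz": 0.176,"jaw": 0},
  {"dx": 227,"dy": -266,"dz": 50,"wx": 0,"wy": 0,"wz": 0.176,"jaw": 0},
  {"dx": 227,"dy": -266,"dz": 50,"wx": 0,"wy": 0,"wz": 0.176,"jaw": 0},
  {"dx": 227,"dy": -266,"dz": 50,"wx": 0,"wy": 0,"wz": 0.176,"jaw": 0},
])

```text
time: 3.45
tool_pos: [431.2, -208.6, 340.8]
tcp_rot: [180.0, -0.0, -4.7]
ft_force: [-0.6, 0.5, 0.2]
finger_gap: 85.5
```

```bash
python3 -c "
from h import *
delta(433,-209,205,-5)
s=snapshot('scene')
draw(s,[],(120,20,280,170),3.7,'pics/p2.png')"
```

```text
t 3.45 pos [ 431.2 -208.6  340.8] rot [179.96  -0.    -4.72] gap 85.5 d [  1.9   0.2 135.8] w [ 0.001 -0.     0.005]
```

View pics/p2.png

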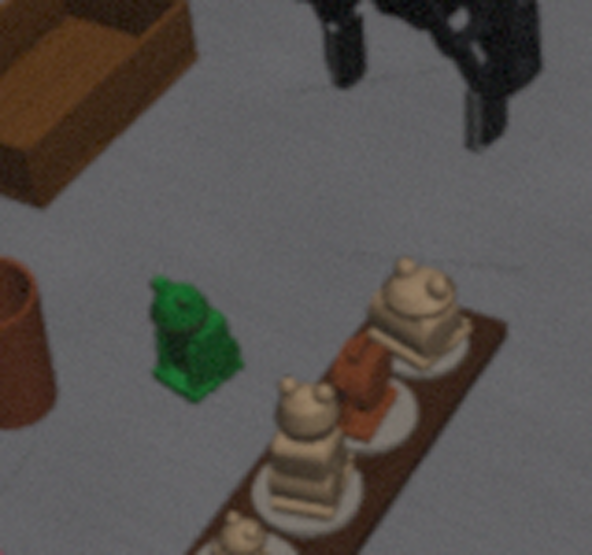

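>>> arm_command([
  {"dx": 2,"dy": 0,"dz": 40,"wx": 0,"wy": 0,"wz": 0.005,"jaw": 0},
  {"dx": 2,"dy": 0,"dz": 80,"wx": 0,"wy": 0,"wz": 0.005,"jaw": 0},
  {"dx": 2,"dy": 0,"dz": 110,"wx": 0,"wy": 0,"wz": 0.005,"jaw": 0},
  {"dx": 2,"dy": 0,"dz": 128,"wx": 0,"wy": 0,"wz": 0.005,"jaw": 0},
  {"dx": 2,"dy": 0,"dz": 136,"wx": 0,"wy": 0,"wz": 0.005,"jaw": 0},
  {"dx": 2,"dy": 0,"dz": 136,"wx": 0,"wy": 0,"wz": 0.005,"jaw": 0},
])

```text
time: 4.1
tool_pos: [432.6, -209.0, 203.8]
tcp_rot: [-180.0, 0.1, -5.1]
ft_force: [-0.2, 0.8, 0.5]
finger_gap: 85.4
```

```bash
python3 -c "
from h import *
delta(433,-209,205,-5)
s=snapshot('scene')
draw(s,[],(190,60,290,160),5.9,'pics/p3.png')"
```

```text
t 4.1 pos [ 432.6 -209.   203.8] rot [-1.7996e+02  9.0000e-02 -5.1300e+00] gap 85.4 d [ 0.4 -0.  -1.2] w [-0.001  0.002 -0.002]
```

View pics/p3.png

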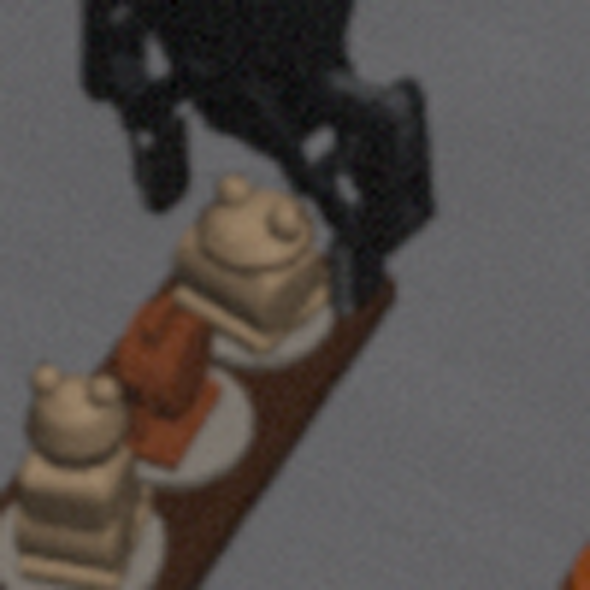

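>>> arm_command([
  {"dx": 0,"dy": 0,"dz": 0,"wx": 0,"wy": 0,"wz": 0,"jaw": 0.3},
  {"dx": 0,"dy": 0,"dz": 0,"wx": 0,"wy": 0,"wz": 0,"jaw": 0.4},
  {"dx": 0,"dy": 0,"dz": 0,"wx": 0,"wy": 0,"wz": 0,"jaw": 0.5},
  {"dx": 0,"dy": 0,"dz": 0,"wx": 0,"wy": 0,"wz": 0,"jaw": 0.7},
  {"dx": 0,"dy": 0,"dz": 0,"wx": 0,"wy": 0,"wz": 0,"jaw": 1},
  {"dx": 0,"dy": 0,"dz": 0,"wx": 0,"wy": 0,"wz": 0,"jaw": 1},
  {"dx": 0,"dy": 0,"dz": 0,"wx": 0,"wy": 0,"wz": 0,"jaw": 1},
], squeeze=35)

```text
time: 4.85
tool_pos: [434.1, -208.5, 206.1]
tcp_rot: [179.9, -0.1, -5.0]
ft_force: [-1.6, -0.2, 6.5]
finger_gap: 47.3
```

Gripped at 47.3 mm, matching the wide frog. Lift.

>>> arm_command([
  {"dx": 0,"dy": 0,"dz": -10,"wx": 0,"wy": 0,"wz": 0,"jaw": 1},
  {"dx": 0,"dy": 0,"dz": -30,"wx": 0,"wy": 0,"wz": 0,"jaw": 1},
  {"dx": 0,"dy": 0,"dz": -60,"wx": 0,"wy": 0,"wz": 0,"jaw": 1},
  {"dx": 0,"dy": 0,"dz": -90,"wx": 0,"wy": 0,"wz": 0,"jaw": 1},
  {"dx": 0,"dy": 0,"dz": -120,"wx": 0,"wy": 0,"wz": 0,"jaw": 1},
  {"dx": 0,"dy": 0,"dz": -150,"wx": 0,"wy": 0,"wz": 0,"jaw": 1},
  {"dx": 0,"dy": 0,"dz": -150,"wx": 0,"wy": 0,"wz": 0,"jaw": 1},
  {"dx": 0,"dy": 0,"dz": -150,"wx": 0,"wy": 0,"wz": 0,"jaw": 1},
])

```text
time: 5.65
tool_pos: [433.6, -208.0, 355.8]
tcp_rot: [179.9, -0.1, -5.0]
ft_force: [-0.1, -0.2, -2.3]
finger_gap: 47.0
```

```bash
python3 -c "
from h import *
rc,ry=(550,200),1.5
c=loc(rc,ry,105,0);print(c)
delta(c[0],c[1],355,ry)
s=snapshot('scene')
draw(s,[],(120,20,280,170),3.7,'pics/p4.png')"
```

```text
[654.96401912 202.74857957]
t 5.65 pos [ 433.6 -208.   355.8] rot [ 1.7994e+02 -1.2000e-01 -5.0000e+00] gap 47.0 d [ 184.8 -428.5    0.7] w [ 0.001 -0.002 -0.113]
```

View pics/p4.png

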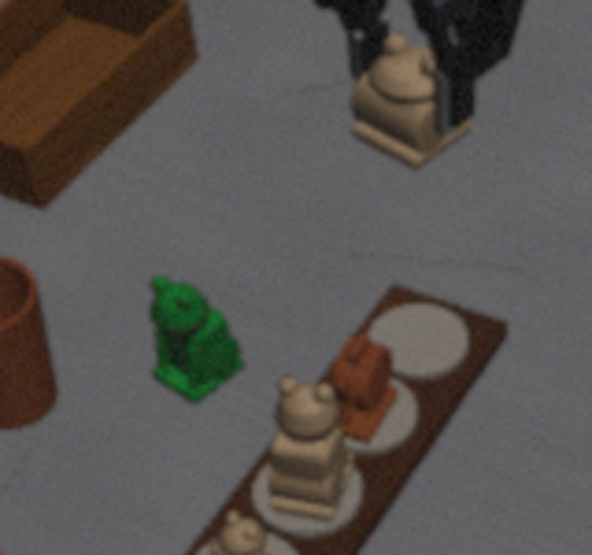

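```bash
python3 -c "
from h import *
s=snapshot('scene')
for p in [(415,165),(353,130),(470,127)]:
    w=toz(s,(p[0]/3.7+120-.5,p[1]/3.7+20-.5),172)[:2]-[433.6,-208]
    a=np.radians(-5);print(w@[np.cos(a),np.sin(a)],w@[-np.sin(a),np.cos(a)])"
```

```text
22.85271873791191 18.146385768613687
19.896554449096698 -27.5321290051297
-21.48844436324175 21.386916128352304
```

>>> arm_command([
  {"dx": 15,"dy": -34,"dz": 0,"wx": 0,"wy": 0,"wz": -0.01,"jaw": 1},
  {"dx": 185,"dy": -428,"dz": 0,"wx": 0,"wy": 0,"wz": -0.113,"jaw": 1},
  {"dx": 185,"dy": -428,"dz": 0,"wx": 0,"wy": 0,"wz": -0.113,"jaw": 1},
  {"dx": 185,"dy": -428,"dz": 0,"wx": 0,"wy": 0,"wz": -0.113,"jaw": 1},
  {"dx": 185,"dy": -428,"dz": 0,"wx": 0,"wy": 0,"wz": -0.113,"jaw": 1},
  {"dx": 185,"dy": -428,"dz": 0,"wx": 0,"wy": 0,"wz": -0.113,"jaw": 1},
  {"dx": 185,"dy": -428,"dz": 0,"wx": 0,"wy": 0,"wz": -0.113,"jaw": 1},
  {"dx": 185,"dy": -428,"dz": 0,"wx": 0,"wy": 0,"wz": -0.113,"jaw": 1},
  {"dx": 185,"dy": -428,"dz": 0,"wx": 0,"wy": 0,"wz": -0.113,"jaw": 1},
  {"dx": 185,"dy": -428,"dz": 0,"wx": 0,"wy": 0,"wz": -0.113,"jaw": 1},
  {"dx": 185,"dy": -428,"dz": 0,"wx": 0,"wy": 0,"wz": -0.113,"jaw": 1},
  {"dx": 185,"dy": -428,"dz": 0,"wx": 0,"wy": 0,"wz": -0.113,"jaw": 1},
])

```text
time: 6.95
tool_pos: [654.6, 202.8, 351.9]
tcp_rot: [179.9, 0.2, 1.6]
ft_force: [-0.4, -1.6, -2.0]
finger_gap: 47.1
```

```bash
python3 -c "
from h import *
delta(655,202.5,204,1.5)
s=snapshot('scene')
draw(s,[(box(loc((550,200),1.5,x,0),1.5,64,64,16),(255,0,0)) for x in(-105,-35,35,105)],(260,120,460,320),2.9,'pics/p5.png')"
```

```text
t 6.95 pos [654.6 202.8 351.9] rot [179.94   0.22   1.55] gap 47.1 d [1.000e+00 1.000e-01 1.479e+02] w [0.001 0.004 0.001]
```

View pics/p5.png

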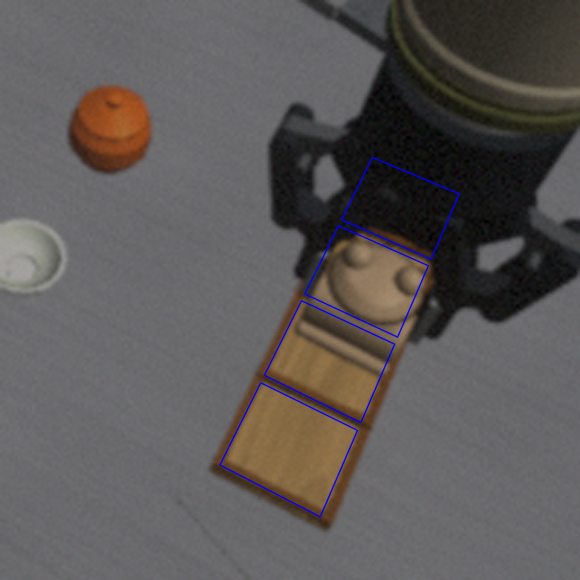

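>>> arm_command([
  {"dx": 0,"dy": 0,"dz": 30,"wx": 0,"wy": 0,"wz": 0,"jaw": 1},
  {"dx": 0,"dy": 0,"dz": 60,"wx": 0,"wy": 0,"wz": 0,"jaw": 1},
  {"dx": 0,"dy": 0,"dz": 90,"wx": 0,"wy": 0,"wz": 0,"jaw": 1},
  {"dx": 0,"dy": 0,"dz": 115,"wx": 0,"wy": 0,"wz": 0,"jaw": 1},
  {"dx": 0,"dy": 0,"dz": 132,"wx": 0,"wy": 0,"wz": 0,"jaw": 1},
  {"dx": 0,"dy": 0,"dz": 140,"wx": 0,"wy": 0,"wz": 0,"jaw": 1},
  {"dx": 0,"dy": 0,"dz": 145,"wx": 0,"wy": 0,"wz": 0,"jaw": 1},
  {"dx": 0,"dy": 0,"dz": 145,"wx": 0,"wy": 0,"wz": 0,"jaw": 1},
])

```text
time: 7.8
tool_pos: [655.3, 201.9, 209.9]
tcp_rot: [-180.0, -0.0, 1.4]
ft_force: [-0.2, -0.1, -1.1]
finger_gap: 46.8
```

```bash
python3 -c "
from h import *
delta(655,202.5,201,1.5)
print(sense()['ft_force'])
s=snapshot('scene')
draw(s,[],(300,100,460,260),3.7,'pics/p6.png')"
```

```text
t 7.8 pos [655.3 201.9 209.9] rot [-1.80e+02 -3.00e-02  1.45e+00] gap 46.8 d [-0.3 -0.6  8.9] w [-0.    -0.001 -0.001]
[-0.23737716 -0.13457018 -1.12509408]
```

View pics/p6.png

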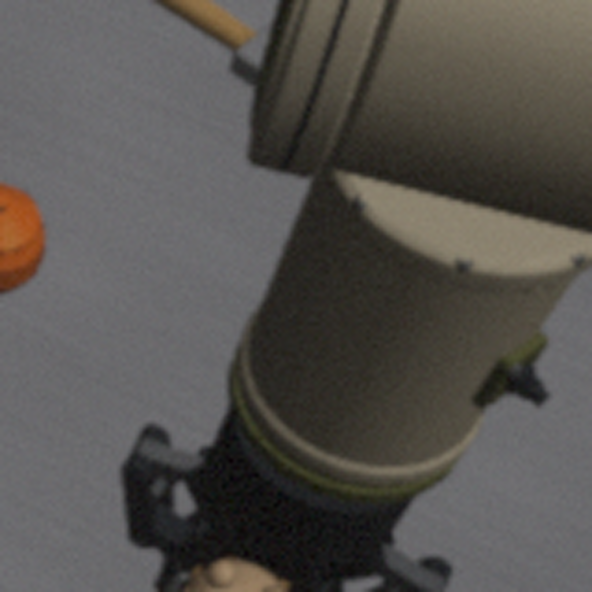

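>>> arm_command([
  {"dx": 0,"dy": 0,"dz": 3,"wx": 0,"wy": 0,"wz": 0,"jaw": 1},
  {"dx": 0,"dy": 0,"dz": 6,"wx": 0,"wy": 0,"wz": 0,"jaw": 1},
  {"dx": 0,"dy": 0,"dz": 6,"wx": 0,"wy": 0,"wz": 0,"jaw": 1},
  {"dx": 0,"dy": 0,"dz": 6,"wx": 0,"wy": 0,"wz": 0,"jaw": 1},
])

```text
time: 8.25
tool_pos: [655.0, 202.2, 203.6]
tcp_rot: [-180.0, 0.0, 1.5]
ft_force: [0.6, 0.1, -1.4]
finger_gap: 47.5
```

```bash
python3 -c "
from h import *
delta(655,202.5,201,1.5)
s=snapshot('scene')
draw(s,[],(270,200,400,330),4.5,'pics/p7.png')"
```

```text
t 8.25 pos [655.  202.2 203.6] rot [-180.      0.      1.47] gap 47.5 d [-0.  -0.3  2.6] w [-0.  0. -0.]
```

View pics/p7.png

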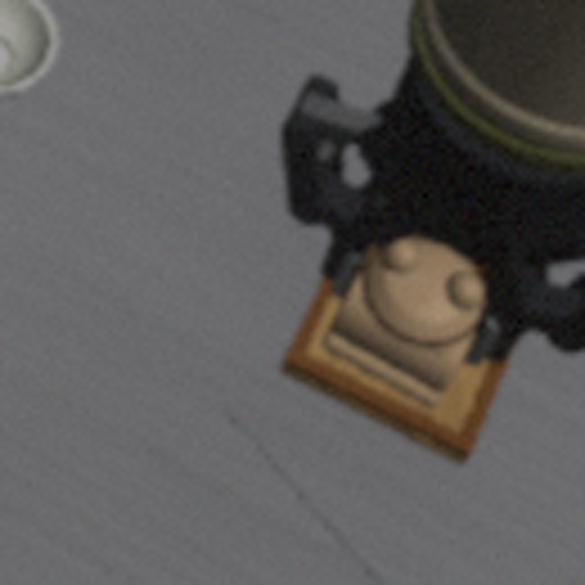

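>>> arm_command([
  {"dx": 0,"dy": 0,"dz": 1,"wx": 0,"wy": 0,"wz": 0,"jaw": 1},
  {"dx": 0,"dy": -1,"dz": 2.5,"wx": 0,"wy": 0,"wz": 0,"jaw": 1},
  {"dx": 0,"dy": -1,"dz": 2.5,"wx": 0,"wy": 0,"wz": 0,"jaw": 1},
  {"dx": 0,"dy": -1,"dz": 2.5,"wx": 0,"wy": 0,"wz": 0,"jaw": 1},
])

```text
time: 8.7
tool_pos: [655.3, 202.7, 202.2]
tcp_rot: [179.9, -0.0, 1.5]
ft_force: [-4.1, -3.9, 6.1]
finger_gap: 47.4
```

>>> arm_command([
  {"dx": 0,"dy": 0,"dz": 0,"wx": 0,"wy": 0,"wz": 0,"jaw": 0.4},
  {"dx": 0,"dy": 0,"dz": 0,"wx": 0,"wy": 0,"wz": 0,"jaw": 0.3},
  {"dx": 0,"dy": 0,"dz": 0,"wx": 0,"wy": 0,"wz": 0,"jaw": 0.2},
  {"dx": 0,"dy": 0,"dz": 0,"wx": 0,"wy": 0,"wz": 0,"jaw": 0.1},
  {"dx": 0,"dy": 0,"dz": 0,"wx": 0,"wy": 0,"wz": 0,"jaw": 0.05},
])

```text
time: 9.2
tool_pos: [655.0, 203.3, 200.9]
tcp_rot: [-180.0, 0.0, 1.5]
ft_force: [-0.4, -0.3, -0.3]
finger_gap: 80.9
```

>>> arm_command([
  {"dx": 0,"dy": 0,"dz": -15,"wx": 0,"wy": 0,"wz": 0,"jaw": 0.05},
  {"dx": 0,"dy": 0,"dz": -45,"wx": 0,"wy": 0,"wz": 0,"jaw": 0},
  {"dx": 0,"dy": 0,"dz": -90,"wx": 0,"wy": 0,"wz": 0,"jaw": 0},
  {"dx": 0,"dy": 0,"dz": -140,"wx": 0,"wy": 0,"wz": 0,"jaw": 0},
  {"dx": 0,"dy": 0,"dz": -150,"wx": 0,"wy": 0,"wz": 0,"jaw": 0},
])

```text
time: 9.7
tool_pos: [656.7, 203.6, 361.3]
tcp_rot: [-179.8, -0.7, 1.5]
ft_force: [1.0, -0.2, 1.4]
finger_gap: 85.0
```

```bash
python3 -c "
from h import *
delta(504.5,-202.5,355,10.5)"
```

```text
t 9.7 pos [656.7 203.6 361.3] rot [-179.85   -0.73    1.47] gap 85.0 d [-162.7  402.1    3.2] w [-0.002 -0.013 -0.158]
```

>>> arm_command([
  {"dx": -163,"dy": 402,"dz": -3,"wx": 0,"wy": 0,"wz": -0.158,"jaw": 0},
  {"dx": -163,"dy": 402,"dz": -3,"wx": 0,"wy": 0,"wz": -0.158,"jaw": 0},
  {"dx": -163,"dy": 402,"dz": -3,"wx": 0,"wy": 0,"wz": -0.158,"jaw": 0},
  {"dx": -163,"dy": 402,"dz": -3,"wx": 0,"wy": 0,"wz": -0.158,"jaw": 0},
  {"dx": -163,"dy": 402,"dz": -3,"wx": 0,"wy": 0,"wz": -0.158,"jaw": 0},
  {"dx": -163,"dy": 402,"dz": -3,"wx": 0,"wy": 0,"wz": -0.158,"jaw": 0},
  {"dx": -163,"dy": 402,"dz": -3,"wx": 0,"wy": 0,"wz": -0.158,"jaw": 0},
  {"dx": -163,"dy": 402,"dz": -3,"wx": 0,"wy": 0,"wz": -0.158,"jaw": 0},
  {"dx": -163,"dy": 402,"dz": -3,"wx": 0,"wy": 0,"wz": -0.158,"jaw": 0},
  {"dx": -163,"dy": 402,"dz": -3,"wx": 0,"wy": 0,"wz": -0.158,"jaw": 0},
  {"dx": -163,"dy": 402,"dz": -3,"wx": 0,"wy": 0,"wz": -0.158,"jaw": 0},
  {"dx": -163,"dy": 402,"dz": -3,"wx": 0,"wy": 0,"wz": -0.158,"jaw": 0},
])

```text
time: 10.9
tool_pos: [502.7, -202.1, 354.5]
tcp_rot: [-180.0, -0.0, 10.6]
ft_force: [-0.1, 0.7, -0.5]
finger_gap: 85.3
```

```bash
python3 -c "
from h import *
delta(504.5,-202.5,207,10.5)
s=snapshot('scene')
draw(s,[(box((504.5,-202.5),10.5,46,30,20),(0,255,0)),(box(loc((504.5,-202.5),10.5,0,0),10.5,36,24,52),(255,255,0))],(165,70,265,170),5.9,'pics/p8.png')
draw(s,[],(270,200,400,330),2,'pics/p8b.png')"
```

```text
t 10.9 pos [ 502.7 -202.1  354.5] rot [-1.7999e+02 -4.0000e-02  1.0560e+01] gap 85.3 d [  1.5   0.8 147.5] w [-0.    -0.001  0.001]
```

View pics/p8.png

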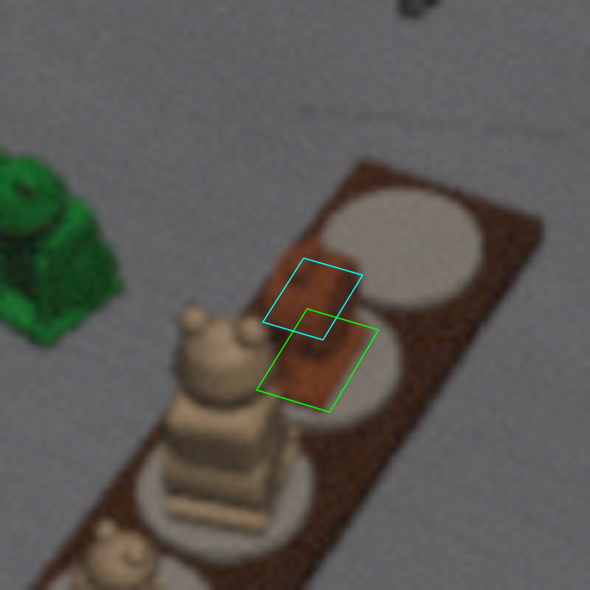

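View pics/p8b.png

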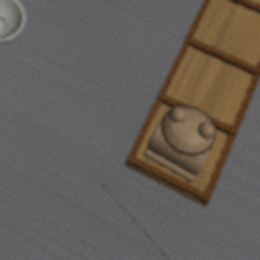

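>>> arm_command([
  {"dx": 1,"dy": 1,"dz": 40,"wx": 0,"wy": 0,"wz": 0,"jaw": 0},
  {"dx": 1,"dy": 1,"dz": 80,"wx": 0,"wy": 0,"wz": 0,"jaw": 0.1},
  {"dx": 1,"dy": 1,"dz": 115,"wx": 0,"wy": 0,"wz": 0,"jaw": 0.2},
  {"dx": 1,"dy": 1,"dz": 138,"wx": 0,"wy": 0,"wz": 0,"jaw": 0.2},
  {"dx": 1,"dy": 1,"dz": 147,"wx": 0,"wy": 0,"wz": 0,"jaw": 0.2},
  {"dx": 1,"dy": 1,"dz": 147,"wx": 0,"wy": 0,"wz": 0,"jaw": 0.2},
  {"dx": 1,"dy": 1,"dz": 147,"wx": 0,"wy": 0,"wz": 0,"jaw": 0.2},
])

```text
time: 11.65
tool_pos: [504.5, -203.5, 208.4]
tcp_rot: [179.9, -0.1, 10.6]
ft_force: [0.0, -0.1, 0.0]
finger_gap: 68.2
```

```bash
python3 -c "
from h import *
delta(504.5,-202.5,207,10.5)
s=snapshot('scene')
draw(s,[],(165,70,265,170),5.9,'pics/p9.png')"
```

```text
t 11.65 pos [ 504.5 -203.5  208.4] rot [ 1.7994e+02 -8.0000e-02  1.0570e+01] gap 68.2 d [ 0.2 -0.9  1.4] w [ 0.001 -0.001  0.001]
```

View pics/p9.png

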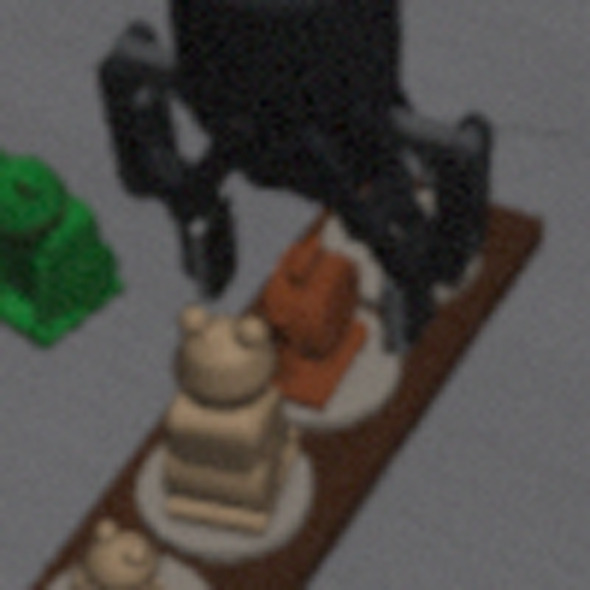

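>>> arm_command([
  {"dx": 0,"dy": 0,"dz": 1,"wx": 0,"wy": 0,"wz": 0,"jaw": 0.45},
  {"dx": 0,"dy": 0,"dz": 1,"wx": 0,"wy": 0,"wz": 0,"jaw": 0.6},
  {"dx": 0,"dy": 0,"dz": 1,"wx": 0,"wy": 0,"wz": 0,"jaw": 0.68},
  {"dx": 0,"dy": 0,"dz": 1,"wx": 0,"wy": 0,"wz": 0,"jaw": 0.76},
  {"dx": 0,"dy": 0,"dz": 1,"wx": 0,"wy": 0,"wz": 0,"jaw": 1},
  {"dx": 0,"dy": 0,"dz": 1,"wx": 0,"wy": 0,"wz": 0,"jaw": 1},
  {"dx": 0,"dy": 0,"dz": 1,"wx": 0,"wy": 0,"wz": 0,"jaw": 1},
])

```text
time: 12.4
tool_pos: [503.9, -203.9, 206.7]
tcp_rot: [180.0, -0.0, 10.5]
ft_force: [-0.3, 0.2, 6.1]
finger_gap: 23.7
```

>>> arm_command([
  {"dx": 0,"dy": 0,"dz": -10,"wx": 0,"wy": 0,"wz": 0,"jaw": 1},
  {"dx": 0,"dy": 0,"dz": -30,"wx": 0,"wy": 0,"wz": 0,"jaw": 1},
  {"dx": 0,"dy": 0,"dz": -60,"wx": 0,"wy": 0,"wz": 0,"jaw": 1},
  {"dx": 0,"dy": 0,"dz": -90,"wx": 0,"wy": 0,"wz": 0,"jaw": 1},
  {"dx": 0,"dy": 0,"dz": -120,"wx": 0,"wy": 0,"wz": 0,"jaw": 1},
  {"dx": 0,"dy": 0,"dz": -140,"wx": 0,"wy": 0,"wz": 0,"jaw": 1},
  {"dx": 0,"dy": 0,"dz": -140,"wx": 0,"wy": 0,"wz": 0,"jaw": 1},
  {"dx": 0,"dy": 0,"dz": -140,"wx": 0,"wy": 0,"wz": 0,"jaw": 1},
])

```text
time: 13.2
tool_pos: [503.4, -203.6, 345.9]
tcp_rot: [180.0, -0.0, 10.5]
ft_force: [-0.8, 0.1, -0.8]
finger_gap: 23.7
```

```bash
python3 -c "
from h import *
c=loc((550,200),1.5,35,0);print(c)
delta(c[0],c[1],347,1.5)
s=snapshot('scene')
draw(s,[],(165,20,265,120),4,'pics/p10.png')"
```

```text
[584.98800637 200.91619319]
t 13.2 pos [ 503.4 -203.6  345.9] rot [ 1.7999e+02 -1.0000e-02  1.0520e+01] gap 23.7 d [ 154.  -382.9   -1.2] w [ 0.    -0.     0.157]
```

View pics/p10.png

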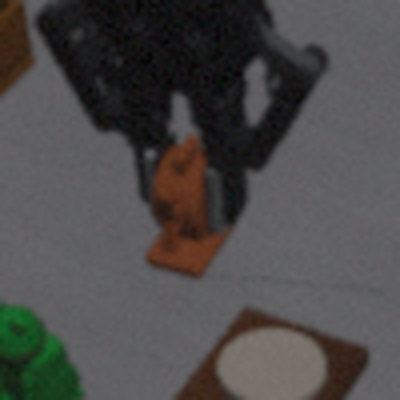

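```bash
python3 -c "
from h import *
s=snapshot('scene')
for p in [(199,276),(147,259),(233,228)]:
    w=toz(s,(p[0]/4+165-.5,p[1]/4+20-.5),159)[:2]-[503.4,-203.6]
    a=np.radians(10.5);print(w@[np.cos(a),np.sin(a)],w@[-np.sin(a),np.cos(a)])"
```

```text
22.914357424991422 10.803671058610863
21.139312192894984 -17.656502055705367
-15.845934213392722 11.570550709722527
```

>>> arm_command([
  {"dx": 14,"dy": -34,"dz": -1,"wx": 0,"wy": 0,"wz": 0.015,"jaw": 1},
  {"dx": 154,"dy": -383,"dz": -1,"wx": 0,"wy": 0,"wz": 0.157,"jaw": 1},
  {"dx": 154,"dy": -383,"dz": -1,"wx": 0,"wy": 0,"wz": 0.157,"jaw": 1},
  {"dx": 154,"dy": -383,"dz": -1,"wx": 0,"wy": 0,"wz": 0.157,"jaw": 1},
  {"dx": 154,"dy": -383,"dz": -1,"wx": 0,"wy": 0,"wz": 0.157,"jaw": 1},
  {"dx": 154,"dy": -383,"dz": -1,"wx": 0,"wy": 0,"wz": 0.157,"jaw": 1},
  {"dx": 154,"dy": -383,"dz": -1,"wx": 0,"wy": 0,"wz": 0.157,"jaw": 1},
  {"dx": 154,"dy": -383,"dz": -1,"wx": 0,"wy": 0,"wz": 0.157,"jaw": 1},
  {"dx": 154,"dy": -383,"dz": -1,"wx": 0,"wy": 0,"wz": 0.157,"jaw": 1},
  {"dx": 154,"dy": -383,"dz": -1,"wx": 0,"wy": 0,"wz": 0.157,"jaw": 1},
  {"dx": 154,"dy": -383,"dz": -1,"wx": 0,"wy": 0,"wz": 0.157,"jaw": 1},
  {"dx": 154,"dy": -383,"dz": -1,"wx": 0,"wy": 0,"wz": 0.157,"jaw": 1},
])

```text
time: 14.5
tool_pos: [584.7, 200.1, 345.7]
tcp_rot: [179.9, 0.1, 1.5]
ft_force: [-0.5, 0.5, -0.5]
finger_gap: 23.6
```

```bash
python3 -c "
from h import *
delta(585,201,203,1.5)"
```

```text
t 14.5 pos [584.7 200.1 345.7] rot [1.7995e+02 1.3000e-01 1.4900e+00] gap 23.6 d [  0.6  -1.  142.7] w [ 0.001  0.002 -0.   ]
```

>>> arm_command([
  {"dx": 0.5,"dy": -1,"dz": 30,"wx": 0,"wy": 0,"wz": 0,"jaw": 1},
  {"dx": 0.5,"dy": -1,"dz": 60,"wx": 0,"wy": 0,"wz": 0,"jaw": 1},
  {"dx": 0.5,"dy": -1,"dz": 90,"wx": 0,"wy": 0,"wz": 0,"jaw": 1},
  {"dx": 0.5,"dy": -1,"dz": 115,"wx": 0,"wy": 0,"wz": 0,"jaw": 1},
  {"dx": 0.5,"dy": -1,"dz": 128,"wx": 0,"wy": 0,"wz": 0,"jaw": 1},
  {"dx": 0.5,"dy": -1,"dz": 135,"wx": 0,"wy": 0,"wz": 0,"jaw": 1},
  {"dx": 0.5,"dy": -1,"dz": 138,"wx": 0,"wy": 0,"wz": 0,"jaw": 1},
  {"dx": 0.5,"dy": -1,"dz": 140,"wx": 0,"wy": 0,"wz": 0,"jaw": 1},
  {"dx": 0.5,"dy": -1,"dz": 140,"wx": 0,"wy": 0,"wz": 0,"jaw": 1},
])

```text
time: 15.4
tool_pos: [586.1, 202.1, 208.2]
tcp_rot: [-180.0, -0.1, 1.5]
ft_force: [-0.3, 0.3, -1.6]
finger_gap: 23.5
```

```bash
python3 -c "
from h import *
delta(585,201,203,1.5)
s=snapshot('scene')
draw(s,[],(270,180,400,310),4.5,'pics/p11.png')"
```

```text
t 15.4 pos [586.1 202.1 208.2] rot [-1.7998e+02 -1.0000e-01  1.5200e+00] gap 23.5 d [-1.1  1.1  5.2] w [-0.    -0.002  0.   ]
```

View pics/p11.png

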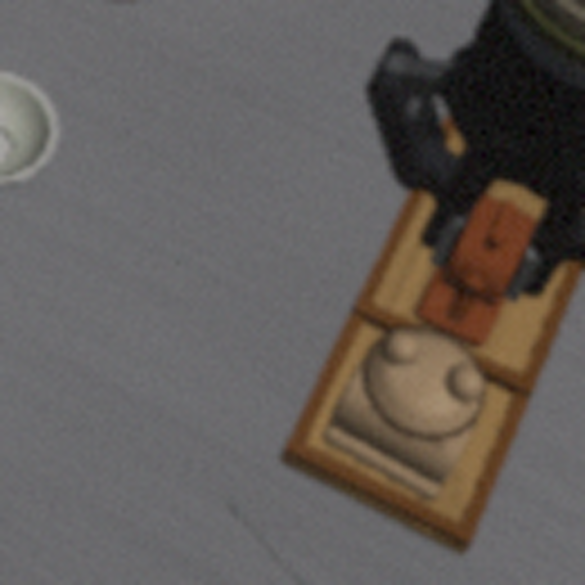

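>>> arm_command([
  {"dx": -0.5,"dy": -1,"dz": 2,"wx": 0,"wy": 0,"wz": 0,"jaw": 1},
  {"dx": -0.5,"dy": -1,"dz": 4,"wx": 0,"wy": 0,"wz": 0,"jaw": 1},
  {"dx": -0.5,"dy": -1,"dz": 5,"wx": 0,"wy": 0,"wz": 0,"jaw": 1},
  {"dx": -0.5,"dy": -1,"dz": 5,"wx": 0,"wy": 0,"wz": 0,"jaw": 1},
  {"dx": -0.5,"dy": -1,"dz": 5,"wx": 0,"wy": 0,"wz": 0,"jaw": 1},
])

```text
time: 15.95
tool_pos: [585.1, 203.2, 202.7]
tcp_rot: [-180.0, -0.0, 1.5]
ft_force: [-1.5, -0.4, 5.2]
finger_gap: 23.7
```

Contact with the floor (5 N). Release and rise.

>>> arm_command([
  {"dx": 0,"dy": 0,"dz": 0,"wx": 0,"wy": 0,"wz": 0,"jaw": 0.68},
  {"dx": 0,"dy": 0,"dz": 0,"wx": 0,"wy": 0,"wz": 0,"jaw": 0.6},
  {"dx": 0,"dy": 0,"dz": 0,"wx": 0,"wy": 0,"wz": 0,"jaw": 0.5},
  {"dx": 0,"dy": 0,"dz": 0,"wx": 0,"wy": 0,"wz": 0,"jaw": 0.3},
  {"dx": 0,"dy": 0,"dz": 0,"wx": 0,"wy": 0,"wz": 0,"jaw": 0.2},
  {"dx": 0,"dy": 0,"dz": 0,"wx": 0,"wy": 0,"wz": 0,"jaw": 0.1},
])

```text
time: 16.55
tool_pos: [585.0, 203.0, 202.0]
tcp_rot: [180.0, 0.0, 1.5]
ft_force: [0.8, -0.5, 0.3]
finger_gap: 77.1
```

>>> arm_command([
  {"dx": 0,"dy": 0,"dz": -15,"wx": 0,"wy": 0,"wz": 0,"jaw": 0.05},
  {"dx": 0,"dy": 0,"dz": -45,"wx": 0,"wy": 0,"wz": 0,"jaw": 0},
  {"dx": 0,"dy": 0,"dz": -90,"wx": 0,"wy": 0,"wz": 0,"jaw": 0},
  {"dx": 0,"dy": 0,"dz": -135,"wx": 0,"wy": 0,"wz": 0,"jaw": 0},
  {"dx": 0,"dy": 0,"dz": -160,"wx": 0,"wy": 0,"wz": 0,"jaw": 0},
  {"dx": 0,"dy": 0,"dz": -160,"wx": 0,"wy": 0,"wz": 0,"jaw": 0},
])

```text
time: 17.15
tool_pos: [586.4, 203.4, 369.8]
tcp_rot: [-179.9, -0.6, 1.5]
ft_force: [0.8, -0.4, 0.2]
finger_gap: 85.7
```

```bash
python3 -c "
from h import *
delta(572.5,-194.5,365,18)
s=snapshot('scene')
draw(s,[],(270,140,450,320),3,'pics/p12.png')"
```

```text
t 17.15 pos [586.4 203.4 369.8] rot [-179.86   -0.61    1.53] gap 85.7 d [-24.6 397.4   3.5] w [-0.001 -0.011 -0.287]
```

View pics/p12.png

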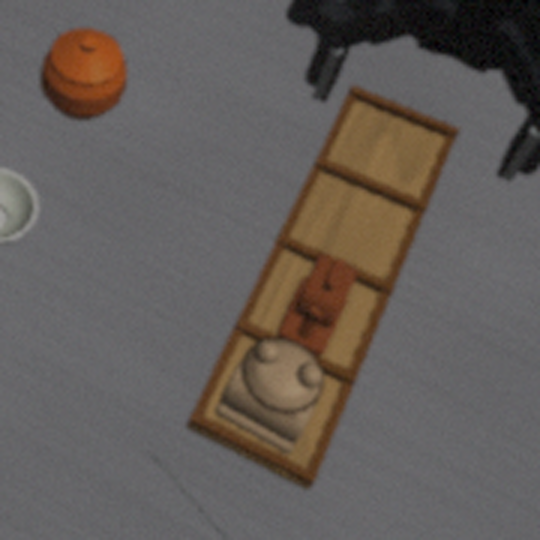

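>>> arm_command([
  {"dx": -24,"dy": 397,"dz": -2,"wx": 0,"wy": 0,"wz": -0.287,"jaw": 0},
  {"dx": -24,"dy": 397,"dz": -2,"wx": 0,"wy": 0,"wz": -0.287,"jaw": 0},
  {"dx": -24,"dy": 397,"dz": -2,"wx": 0,"wy": 0,"wz": -0.287,"jaw": 0},
  {"dx": -24,"dy": 397,"dz": -2,"wx": 0,"wy": 0,"wz": -0.287,"jaw": 0},
  {"dx": -24,"dy": 397,"dz": -2,"wx": 0,"wy": 0,"wz": -0.287,"jaw": 0},
  {"dx": -24,"dy": 397,"dz": -2,"wx": 0,"wy": 0,"wz": -0.287,"jaw": 0},
  {"dx": -24,"dy": 397,"dz": -2,"wx": 0,"wy": 0,"wz": -0.287,"jaw": 0},
  {"dx": -24,"dy": 397,"dz": -2,"wx": 0,"wy": 0,"wz": -0.287,"jaw": 0},
  {"dx": -24,"dy": 397,"dz": -2,"wx": 0,"wy": 0,"wz": -0.287,"jaw": 0},
  {"dx": -24,"dy": 397,"dz": -2,"wx": 0,"wy": 0,"wz": -0.287,"jaw": 0},
  {"dx": -24,"dy": 397,"dz": -2,"wx": 0,"wy": 0,"wz": -0.287,"jaw": 0},
])

```text
time: 18.3
tool_pos: [571.4, -193.5, 363.1]
tcp_rot: [-179.9, 0.1, 18.0]
ft_force: [0.4, 0.8, -0.3]
finger_gap: 85.4
```

```bash
python3 -c "
from h import *
delta(572,-194.5,211,17.5)
s=snapshot('scene')
c=(572,-194.5)
draw(s,[(box(c,17.5,46,38,20),(0,255,0)),(box((646,-186.5),3,32,28,20),(0,255,0))],(155,90,245,190),5.9,'pics/p13.png')"
```

```text
t 18.3 pos [ 571.4 -193.5  363.1] rot [-1.7991e+02  6.0000e-02  1.7990e+01] gap 85.4 d [  0.4   1.4 152.1] w [-0.002  0.001  0.009]
```

View pics/p13.png

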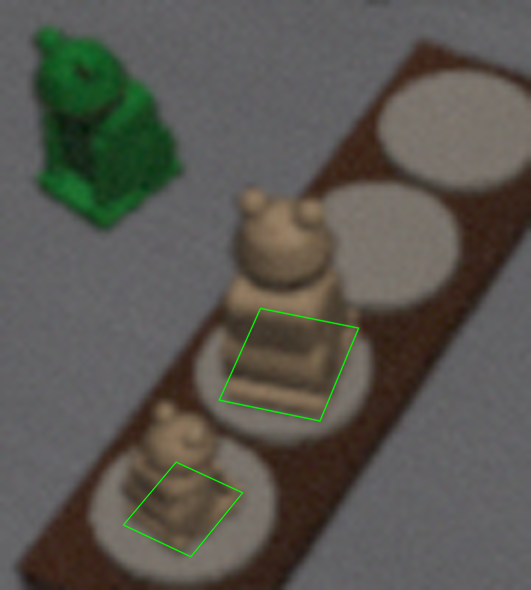

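>>> arm_command([
  {"dx": -1.5,"dy": 2,"dz": 30,"wx": 0,"wy": 0,"wz": 0.005,"jaw": 0},
  {"dx": -1.5,"dy": 2,"dz": 60,"wx": 0,"wy": 0,"wz": 0.005,"jaw": 0},
  {"dx": -1.5,"dy": 2,"dz": 95,"wx": 0,"wy": 0,"wz": 0.005,"jaw": 0},
  {"dx": -1.5,"dy": 2,"dz": 125,"wx": 0,"wy": 0,"wz": 0.005,"jaw": 0},
  {"dx": -1.5,"dy": 2,"dz": 145,"wx": 0,"wy": 0,"wz": 0.005,"jaw": 0.1},
  {"dx": -1.5,"dy": 2,"dz": 152,"wx": 0,"wy": 0,"wz": 0.005,"jaw": 0.2},
  {"dx": -1.5,"dy": 2,"dz": 152,"wx": 0,"wy": 0,"wz": 0.005,"jaw": 0.2},
  {"dx": -1.5,"dy": 2,"dz": 152,"wx": 0,"wy": 0,"wz": 0.005,"jaw": 0.2},
])

```text
time: 19.15
tool_pos: [571.5, -196.4, 213.4]
tcp_rot: [179.9, -0.1, 17.7]
ft_force: [-0.2, -0.3, 0.4]
finger_gap: 68.0
```

```bash
python3 -c "
from h import *
delta(570,-195.5,211,17.5)
s=snapshot('scene')
draw(s,[],(155,70,255,170),5.9,'pics/p14.png')"
```

```text
t 19.15 pos [ 571.5 -196.4  213.4] rot [ 1.7993e+02 -8.0000e-02  1.7740e+01] gap 68.0 d [-1.2 -1.3  2.4] w [ 0.001 -0.001  0.004]
```

View pics/p14.png

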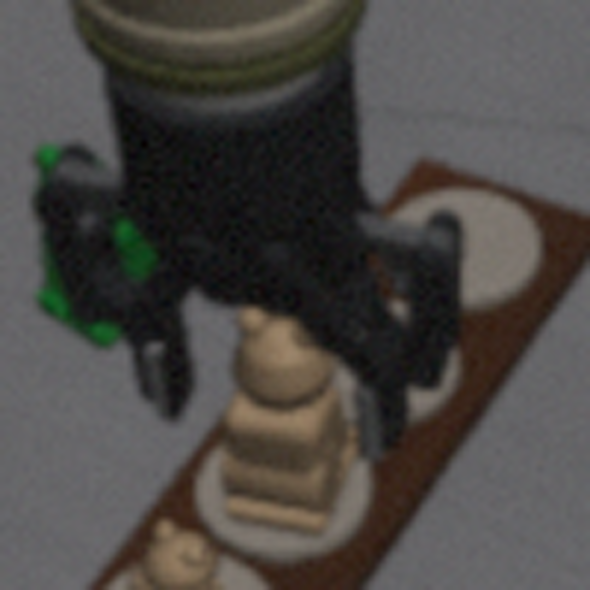

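>>> arm_command([
  {"dx": -1,"dy": -1,"dz": 2,"wx": 0,"wy": 0,"wz": 0,"jaw": 0.35},
  {"dx": -1,"dy": -1,"dz": 2,"wx": 0,"wy": 0,"wz": 0,"jaw": 0.45},
  {"dx": -1,"dy": -1,"dz": 2,"wx": 0,"wy": 0,"wz": 0,"jaw": 0.52},
  {"dx": -1,"dy": -1,"dz": 2,"wx": 0,"wy": 0,"wz": 0,"jaw": 0.6},
  {"dx": -1,"dy": -1,"dz": 2,"wx": 0,"wy": 0,"wz": 0,"jaw": 1},
  {"dx": -1,"dy": -1,"dz": 2,"wx": 0,"wy": 0,"wz": 0,"jaw": 1},
  {"dx": -1,"dy": -1,"dz": 2,"wx": 0,"wy": 0,"wz": 0,"jaw": 1},
])

```text
time: 19.9
tool_pos: [569.8, -196.3, 210.7]
tcp_rot: [180.0, -0.0, 17.7]
ft_force: [-1.9, 2.5, 5.7]
finger_gap: 36.8
```

>>> arm_command([
  {"dx": 0,"dy": 0,"dz": -10,"wx": 0,"wy": 0,"wz": 0,"jaw": 1},
  {"dx": 0,"dy": 0,"dz": -30,"wx": 0,"wy": 0,"wz": 0,"jaw": 1},
  {"dx": 0,"dy": 0,"dz": -60,"wx": 0,"wy": 0,"wz": 0,"jaw": 1},
  {"dx": 0,"dy": 0,"dz": -90,"wx": 0,"wy": 0,"wz": 0,"jaw": 1},
  {"dx": 0,"dy": 0,"dz": -120,"wx": 0,"wy": 0,"wz": 0,"jaw": 1},
  {"dx": 0,"dy": 0,"dz": -150,"wx": 0,"wy": 0,"wz": 0,"jaw": 1},
  {"dx": 0,"dy": 0,"dz": -150,"wx": 0,"wy": 0,"wz": 0,"jaw": 1},
  {"dx": 0,"dy": 0,"dz": -150,"wx": 0,"wy": 0,"wz": 0,"jaw": 1},
])

```text
time: 20.7
tool_pos: [569.6, -196.4, 360.9]
tcp_rot: [179.9, -0.1, 17.7]
ft_force: [0.5, 1.1, -1.6]
finger_gap: 37.1
```

```bash
python3 -c "
from h import *
c=loc((550,200),1.5,-35,0);print(c)
delta(c[0],c[1],361,1.5)
s=snapshot('scene')
draw(s,[],(135,20,255,140),5,'pics/p15.png')"
```

```text
[515.01199363 199.08380681]
t 20.7 pos [ 569.6 -196.4  360.9] rot [ 1.7992e+02 -8.0000e-02  1.7680e+01] gap 37.1 d [  68.  -393.4   -0.5] w [ 0.001 -0.002  0.282]
```

View pics/p15.png

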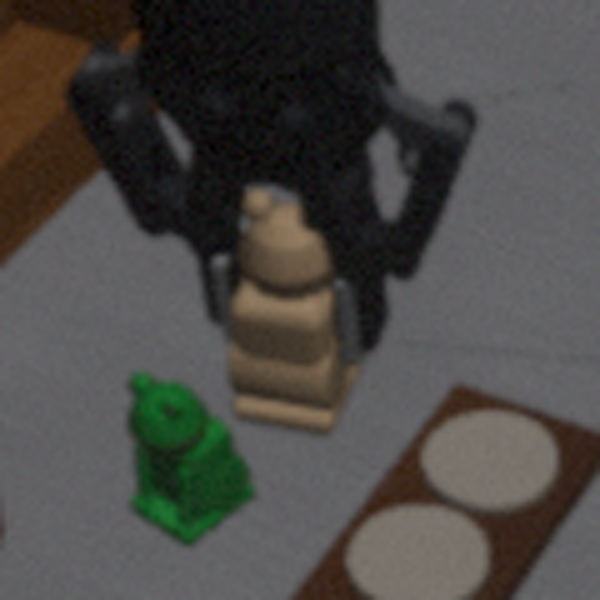

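>>> arm_command([
  {"dx": 6,"dy": -34,"dz": 0,"wx": 0,"wy": 0,"wz": 0.025,"jaw": 1},
  {"dx": 68,"dy": -393,"dz": 0,"wx": 0,"wy": 0,"wz": 0.282,"jaw": 1},
  {"dx": 68,"dy": -393,"dz": 0,"wx": 0,"wy": 0,"wz": 0.282,"jaw": 1},
  {"dx": 68,"dy": -393,"dz": 0,"wx": 0,"wy": 0,"wz": 0.282,"jaw": 1},
  {"dx": 68,"dy": -393,"dz": 0,"wx": 0,"wy": 0,"wz": 0.282,"jaw": 1},
  {"dx": 68,"dy": -393,"dz": 0,"wx": 0,"wy": 0,"wz": 0.282,"jaw": 1},
  {"dx": 68,"dy": -393,"dz": 0,"wx": 0,"wy": 0,"wz": 0.282,"jaw": 1},
  {"dx": 68,"dy": -393,"dz": 0,"wx": 0,"wy": 0,"wz": 0.282,"jaw": 1},
  {"dx": 68,"dy": -393,"dz": 0,"wx": 0,"wy": 0,"wz": 0.282,"jaw": 1},
  {"dx": 68,"dy": -393,"dz": 0,"wx": 0,"wy": 0,"wz": 0.282,"jaw": 1},
  {"dx": 68,"dy": -393,"dz": 0,"wx": 0,"wy": 0,"wz": 0.282,"jaw": 1},
  {"dx": 68,"dy": -393,"dz": 0,"wx": 0,"wy": 0,"wz": 0.282,"jaw": 1},
])

```text
time: 21.95
tool_pos: [515.0, 197.6, 359.1]
tcp_rot: [180.0, 0.1, 1.5]
ft_force: [0.5, 0.1, -0.7]
finger_gap: 36.8
```

```bash
python3 -c "
from h import *
delta(515,200.5,206.5,1.5)"
```

```text
t 21.95 pos [515.  197.6 359.1] rot [1.7995e+02 8.0000e-02 1.4500e+00] gap 36.8 d [  0.2  -3.  152.6] w [ 0.001  0.001 -0.001]
```

>>> arm_command([
  {"dx": 0,"dy": -2,"dz": 30,"wx": 0,"wy": 0,"wz": 0,"jaw": 1},
  {"dx": 0,"dy": -2,"dz": 60,"wx": 0,"wy": 0,"wz": 0,"jaw": 1},
  {"dx": 0,"dy": -2,"dz": 90,"wx": 0,"wy": 0,"wz": 0,"jaw": 1},
  {"dx": 0,"dy": -2,"dz": 118,"wx": 0,"wy": 0,"wz": 0,"jaw": 1},
  {"dx": 0,"dy": -2,"dz": 136,"wx": 0,"wy": 0,"wz": 0,"jaw": 1},
  {"dx": 0,"dy": -2,"dz": 143,"wx": 0,"wy": 0,"wz": 0,"jaw": 1},
  {"dx": 0,"dy": -2,"dz": 146,"wx": 0,"wy": 0,"wz": 0,"jaw": 1},
  {"dx": 0,"dy": -2,"dz": 147,"wx": 0,"wy": 0,"wz": 0,"jaw": 1},
  {"dx": 0,"dy": -2,"dz": 147,"wx": 0,"wy": 0,"wz": 0,"jaw": 1},
])

```text
time: 22.85
tool_pos: [515.5, 200.8, 214.2]
tcp_rot: [-180.0, -0.1, 1.5]
ft_force: [-0.1, -0.6, -0.2]
finger_gap: 36.9
```

```bash
python3 -c "
from h import *
delta(515,200.5,206.5,1.5)
s=snapshot('scene')
draw(s,[],(280,150,420,290),4.2,'pics/p16.png')"
```

```text
t 22.85 pos [515.5 200.8 214.2] rot [-1.7997e+02 -1.1000e-01  1.5000e+00] gap 36.9 d [-0.6  0.2  7.7] w [-0.    -0.002 -0.   ]
```

View pics/p16.png

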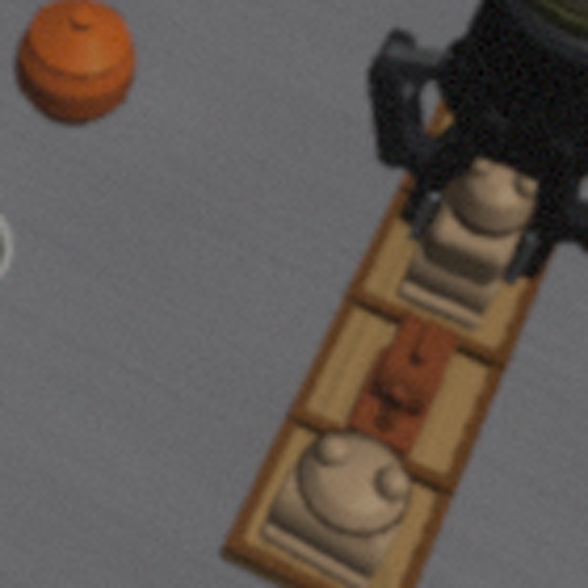

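Above its bay, clear of the slats; lower to contact (expected at about z 206.5).

>>> arm_command([
  {"dx": -1,"dy": -1,"dz": 3,"wx": 0,"wy": 0,"wz": 0,"jaw": 1},
  {"dx": -1,"dy": -1,"dz": 5,"wx": 0,"wy": 0,"wz": 0,"jaw": 1},
  {"dx": -1,"dy": -1,"dz": 7,"wx": 0,"wy": 0,"wz": 0,"jaw": 1},
  {"dx": -1,"dy": -1,"dz": 7.5,"wx": 0,"wy": 0,"wz": 0,"jaw": 1},
  {"dx": -1,"dy": -1,"dz": 7.5,"wx": 0,"wy": 0,"wz": 0,"jaw": 1},
  {"dx": -1,"dy": -1,"dz": 7.5,"wx": 0,"wy": 0,"wz": 0,"jaw": 1},
])

```text
time: 23.5
tool_pos: [513.9, 202.1, 206.7]
tcp_rot: [-180.0, -0.0, 1.5]
ft_force: [-6.0, -1.6, 10.8]
finger_gap: 36.7
```

>>> arm_command([
  {"dx": 0,"dy": 0,"dz": -0.5,"wx": 0,"wy": 0,"wz": 0,"jaw": 0.52},
  {"dx": 0,"dy": 0,"dz": -0.5,"wx": 0,"wy": 0,"wz": 0,"jaw": 0.45},
  {"dx": 0,"dy": 0,"dz": -0.5,"wx": 0,"wy": 0,"wz": 0,"jaw": 0.35},
  {"dx": 0,"dy": 0,"dz": -0.5,"wx": 0,"wy": 0,"wz": 0,"jaw": 0.2},
  {"dx": 0,"dy": 0,"dz": -0.5,"wx": 0,"wy": 0,"wz": 0,"jaw": 0.1},
  {"dx": 0,"dy": 0,"dz": -0.5,"wx": 0,"wy": 0,"wz": 0,"jaw": 0.05},
])

```text
time: 24.1
tool_pos: [513.8, 201.8, 205.9]
tcp_rot: [-180.0, 0.0, 1.5]
ft_force: [0.6, -0.1, -0.2]
finger_gap: 81.7
```

>>> arm_command([
  {"dx": 0,"dy": 0,"dz": -15,"wx": 0,"wy": 0,"wz": 0,"jaw": 0.05},
  {"dx": 0,"dy": 0,"dz": -45,"wx": 0,"wy": 0,"wz": 0,"jaw": 0},
  {"dx": 0,"dy": 0,"dz": -90,"wx": 0,"wy": 0,"wz": 0,"jaw": 0},
  {"dx": 0,"dy": 0,"dz": -135,"wx": 0,"wy": 0,"wz": 0,"jaw": 0},
  {"dx": 0,"dy": 0,"dz": -160,"wx": 0,"wy": 0,"wz": 0,"jaw": 0},
  {"dx": 0,"dy": 0,"dz": -160,"wx": 0,"wy": 0,"wz": 0,"jaw": 0},
  {"dx": 0,"dy": 0,"dz": -160,"wx": 0,"wy": 0,"wz": 0,"jaw": 0},
])

```text
time: 24.8
tool_pos: [514.0, 201.9, 367.7]
tcp_rot: [-180.0, -0.1, 1.5]
ft_force: [-0.1, -0.4, -0.7]
finger_gap: 85.8
```

```bash
python3 -c "
from h import *
delta(644,-187,365,1)
s=snapshot('scene')
draw(s,[],(280,130,460,310),3.2,'pics/p17.png')
draw(s,[],(160,150,210,200),12,'pics/p17b.png')"
```

```text
t 24.8 pos [514.  201.9 367.7] rot [-1.7996e+02 -1.5000e-01  1.5300e+00] gap 85.8 d [119.6 392.3   2.7] w [-0.001 -0.003  0.009]
```

View pics/p17.png

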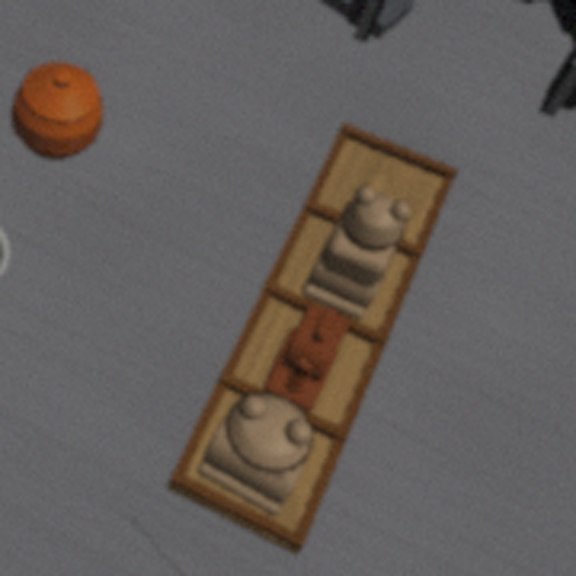

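View pics/p17b.png

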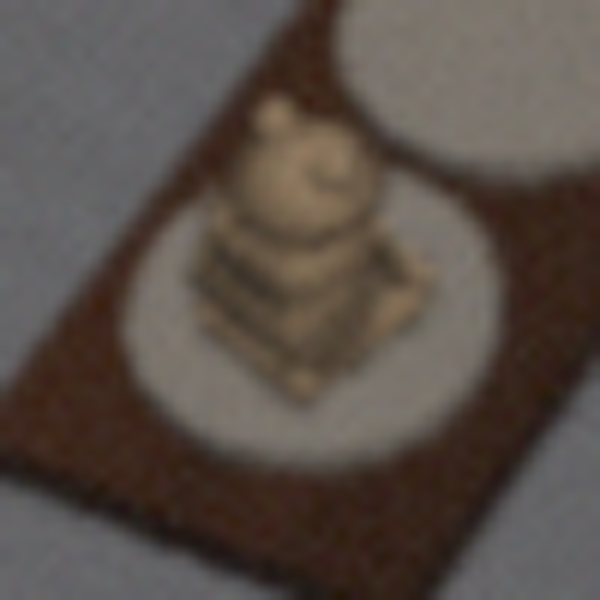

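```bash
python3 -c "
from h import *
import pickle
S=pickle.load(open('S.pkl','rb'))
for n,roi in(('scene',(160,150,210,200)),('top',(285,135,335,185))):
  draw(S[n],[(box((641.5,-189),-8,32,28,20),(0,255,0)),(circ(loc((540.5,-198),6.2,105,0),32,20),(255,255,0))],roi,8,f'pics/q{n}.png')
cv2.imwrite('pics/q.png',np.hstack([cv2.imread('pics/qscene.png'),cv2.imread('pics/qtop.png')]))"
```

```text
(no output)
```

View pics/q.png

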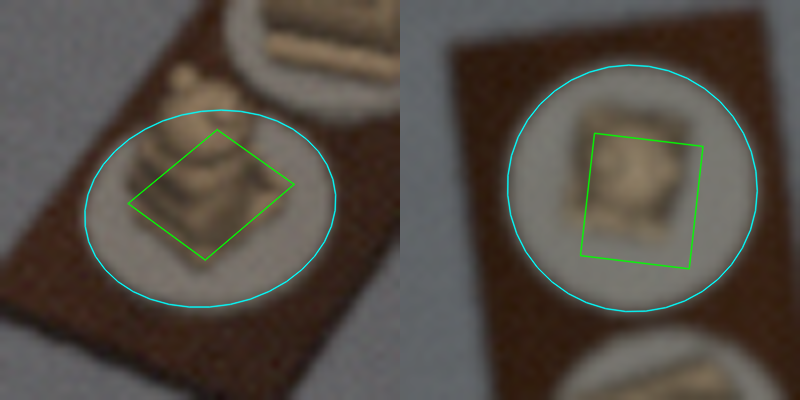

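>>> arm_command([
  {"dx": 122,"dy": 392,"dz": 0,"wx": 0,"wy": 0,"wz": 0.148,"jaw": 0},
  {"dx": 122,"dy": 392,"dz": 0,"wx": 0,"wy": 0,"wz": 0.148,"jaw": 0},
  {"dx": 122,"dy": 392,"dz": 0,"wx": 0,"wy": 0,"wz": 0.148,"jaw": 0},
  {"dx": 122,"dy": 392,"dz": 0,"wx": 0,"wy": 0,"wz": 0.148,"jaw": 0},
  {"dx": 122,"dy": 392,"dz": 0,"wx": 0,"wy": 0,"wz": 0.148,"jaw": 0},
  {"dx": 122,"dy": 392,"dz": 0,"wx": 0,"wy": 0,"wz": 0.148,"jaw": 0},
  {"dx": 122,"dy": 392,"dz": 0,"wx": 0,"wy": 0,"wz": 0.148,"jaw": 0},
  {"dx": 122,"dy": 392,"dz": 0,"wx": 0,"wy": 0,"wz": 0.148,"jaw": 0},
  {"dx": 122,"dy": 392,"dz": 0,"wx": 0,"wy": 0,"wz": 0.148,"jaw": 0},
  {"dx": 122,"dy": 392,"dz": 0,"wx": 0,"wy": 0,"wz": 0.148,"jaw": 0},
  {"dx": 122,"dy": 392,"dz": 0,"wx": 0,"wy": 0,"wz": 0.148,"jaw": 0},
  {"dx": 122,"dy": 392,"dz": 0,"wx": 0,"wy": 0,"wz": 0.148,"jaw": 0},
])

```text
time: 26.05
tool_pos: [646.0, -184.9, 365.5]
tcp_rot: [-180.0, 0.1, -6.9]
ft_force: [0.3, -0.7, 0.4]
finger_gap: 85.4
```

```bash
python3 -c "
from h import *
delta(646,-187,203,-7)"
```

```text
t 26.05 pos [ 646.  -184.9  365.5] rot [-1.7996e+02  7.0000e-02 -6.8500e+00] gap 85.4 d [  0.4   2.2 162.5] w [-0.001  0.001  0.003]
```

>>> arm_command([
  {"dx": 0,"dy": 1.5,"dz": 40,"wx": 0,"wy": 0,"wz": 0,"jaw": 0},
  {"dx": 0,"dy": 1.5,"dz": 80,"wx": 0,"wy": 0,"wz": 0,"jaw": 0},
  {"dx": 0,"dy": 1.5,"dz": 115,"wx": 0,"wy": 0,"wz": 0,"jaw": 0.1},
  {"dx": 0,"dy": 1.5,"dz": 142,"wx": 0,"wy": 0,"wz": 0,"jaw": 0.2},
  {"dx": 0,"dy": 1.5,"dz": 156,"wx": 0,"wy": 0,"wz": 0,"jaw": 0.2},
  {"dx": 0,"dy": 1.5,"dz": 162,"wx": 0,"wy": 0,"wz": 0,"jaw": 0.2},
  {"dx": 0,"dy": 1.5,"dz": 162,"wx": 0,"wy": 0,"wz": 0,"jaw": 0.2},
  {"dx": 0,"dy": 1.5,"dz": 162,"wx": 0,"wy": 0,"wz": 0,"jaw": 0.2},
])

```text
time: 26.85
tool_pos: [646.9, -188.2, 206.1]
tcp_rot: [180.0, -0.2, -6.9]
ft_force: [-0.8, -1.0, 0.7]
finger_gap: 68.5
```

```bash
python3 -c "
from h import *
delta(646,-187,203,-7)
s=snapshot('scene')
draw(s,[],(135,110,235,210),5.9,'pics/p18.png')"
```

```text
t 26.85 pos [ 646.9 -188.2  206.1] rot [ 1.7996e+02 -1.6000e-01 -6.9300e+00] gap 68.5 d [-1.1 -1.1  3.1] w [ 0.001 -0.003  0.001]
```

View pics/p18.png

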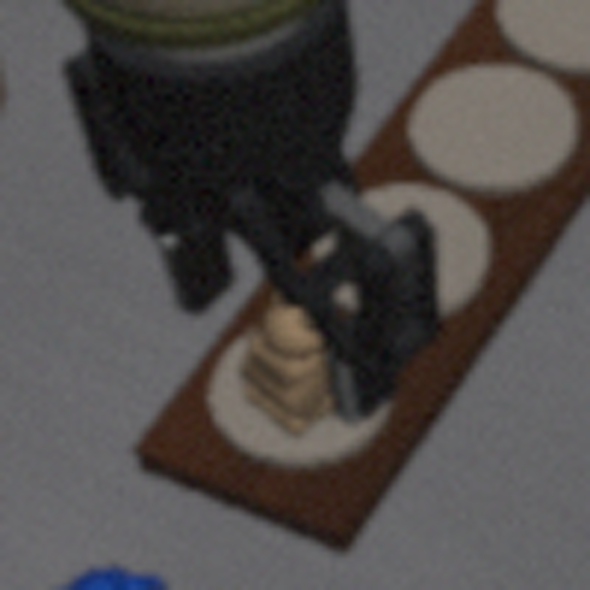

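>>> arm_command([
  {"dx": -1,"dy": 0,"dz": 2,"wx": 0,"wy": 0,"wz": 0,"jaw": 0.35},
  {"dx": -1,"dy": 0,"dz": 2,"wx": 0,"wy": 0,"wz": 0,"jaw": 0.45},
  {"dx": -1,"dy": 0,"dz": 2,"wx": 0,"wy": 0,"wz": 0,"jaw": 0.53},
  {"dx": -1,"dy": 0,"dz": 2,"wx": 0,"wy": 0,"wz": 0,"jaw": 0.58},
  {"dx": -1,"dy": 0,"dz": 2,"wx": 0,"wy": 0,"wz": 0,"jaw": 0.62},
  {"dx": -1,"dy": 0,"dz": 2,"wx": 0,"wy": 0,"wz": 0,"jaw": 0.66},
  {"dx": -1,"dy": 0,"dz": 2,"wx": 0,"wy": 0,"wz": 0,"jaw": 0.7},
  {"dx": -1,"dy": 0,"dz": 2,"wx": 0,"wy": 0,"wz": 0,"jaw": 1},
  {"dx": -1,"dy": 0,"dz": 2,"wx": 0,"wy": 0,"wz": 0,"jaw": 1},
  {"dx": -1,"dy": 0,"dz": 2,"wx": 0,"wy": 0,"wz": 0,"jaw": 1},
], squeeze=30)

```text
time: 27.9
tool_pos: [645.2, -188.2, 202.3]
tcp_rot: [180.0, -0.0, -7.0]
ft_force: [1.0, -0.4, 2.6]
finger_gap: 27.0
```

```bash
python3 -c "
from h import *
delta(646,-187,203,-7)
s=snapshot('scene')
draw(s,[],(135,110,235,210),5.9,'pics/p19.png')"
```

```text
t 27.9 pos [ 645.2 -188.2  202.3] rot [ 1.7999e+02 -3.0000e-02 -6.9600e+00] gap 27.0 d [ 0.6 -1.3 -0.7] w [ 0.    -0.001  0.001]
```

View pics/p19.png

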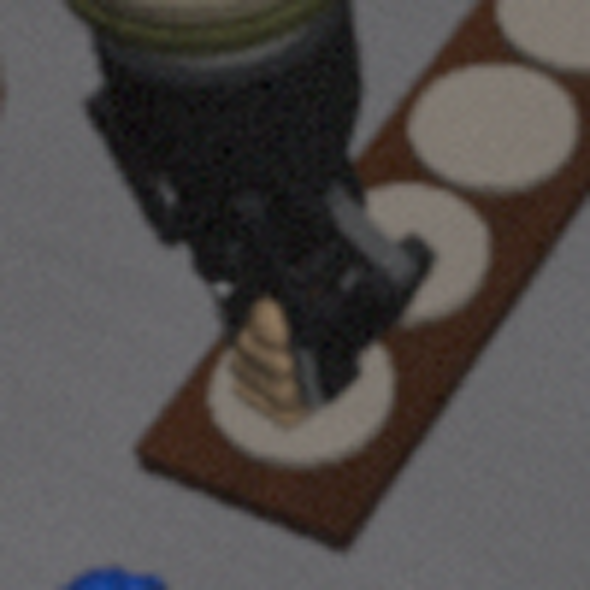

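Gripped at 27.0 mm. Lift.

>>> arm_command([
  {"dx": 0,"dy": 0,"dz": -10,"wx": 0,"wy": 0,"wz": 0,"jaw": 1},
  {"dx": 0,"dy": 0,"dz": -30,"wx": 0,"wy": 0,"wz": 0,"jaw": 1},
  {"dx": 0,"dy": 0,"dz": -60,"wx": 0,"wy": 0,"wz": 0,"jaw": 1},
  {"dx": 0,"dy": 0,"dz": -90,"wx": 0,"wy": 0,"wz": 0,"jaw": 1},
  {"dx": 0,"dy": 0,"dz": -120,"wx": 0,"wy": 0,"wz": 0,"jaw": 1},
  {"dx": 0,"dy": 0,"dz": -150,"wx": 0,"wy": 0,"wz": 0,"jaw": 1},
  {"dx": 0,"dy": 0,"dz": -160,"wx": 0,"wy": 0,"wz": 0,"jaw": 1},
  {"dx": 0,"dy": 0,"dz": -160,"wx": 0,"wy": 0,"wz": 0,"jaw": 1},
  {"dx": 0,"dy": 0,"dz": -160,"wx": 0,"wy": 0,"wz": 0,"jaw": 1},
])

```text
time: 28.85
tool_pos: [644.7, -188.0, 360.4]
tcp_rot: [-180.0, 0.1, -7.0]
ft_force: [-0.2, 0.0, -1.2]
finger_gap: 27.2
```

```bash
python3 -c "
from h import *
c=loc((550,200),1.5,-105,0);print(c)
delta(c[0],c[1]+1,361,1.5)
s=snapshot('scene')
draw(s,[],(135,40,235,140),5.9,'pics/p20.png')"
```

```text
[445.03598088 197.25142043]
t 28.85 pos [ 644.7 -188.   360.4] rot [-1.7997e+02  1.1000e-01 -6.9600e+00] gap 27.2 d [-245.  -359.2    0. ] w [-0.001  0.002 -0.148]
```

View pics/p20.png

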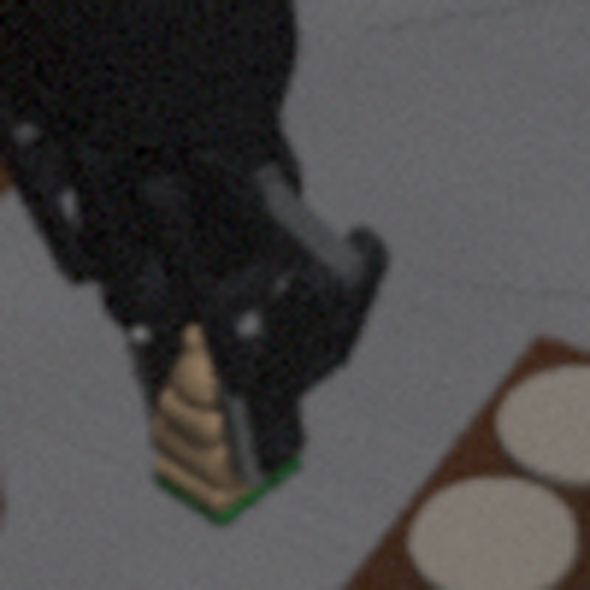

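>>> arm_command([
  {"dx": -20,"dy": -29,"dz": 0,"wx": 0,"wy": 0,"wz": -0.01,"jaw": 1},
  {"dx": -245,"dy": -359,"dz": 0,"wx": 0,"wy": 0,"wz": -0.148,"jaw": 1},
  {"dx": -245,"dy": -359,"dz": 0,"wx": 0,"wy": 0,"wz": -0.148,"jaw": 1},
  {"dx": -245,"dy": -359,"dz": 0,"wx": 0,"wy": 0,"wz": -0.148,"jaw": 1},
  {"dx": -245,"dy": -359,"dz": 0,"wx": 0,"wy": 0,"wz": -0.148,"jaw": 1},
  {"dx": -245,"dy": -359,"dz": 0,"wx": 0,"wy": 0,"wz": -0.148,"jaw": 1},
  {"dx": -245,"dy": -359,"dz": 0,"wx": 0,"wy": 0,"wz": -0.148,"jaw": 1},
  {"dx": -245,"dy": -359,"dz": 0,"wx": 0,"wy": 0,"wz": -0.148,"jaw": 1},
  {"dx": -245,"dy": -359,"dz": 0,"wx": 0,"wy": 0,"wz": -0.148,"jaw": 1},
  {"dx": -245,"dy": -359,"dz": 0,"wx": 0,"wy": 0,"wz": -0.148,"jaw": 1},
  {"dx": -245,"dy": -359,"dz": 0,"wx": 0,"wy": 0,"wz": -0.148,"jaw": 1},
  {"dx": -245,"dy": -359,"dz": 0,"wx": 0,"wy": 0,"wz": -0.148,"jaw": 1},
])

```text
time: 30.1
tool_pos: [445.4, 197.2, 360.8]
tcp_rot: [179.9, 0.1, 1.5]
ft_force: [0.4, -1.1, -1.4]
finger_gap: 27.2
```

```bash
python3 -c "
from h import *
delta(445,198.5,199,1.5)"
```

```text
t 30.1 pos [445.4 197.2 360.8] rot [1.7994e+02 1.0000e-01 1.5100e+00] gap 27.2 d [-1.000e-01 -1.500e+00  1.618e+02] w [0.001 0.002 0.   ]
```

>>> arm_command([
  {"dx": -3,"dy": -1,"dz": 35,"wx": 0,"wy": 0,"wz": 0,"jaw": 1},
  {"dx": -3,"dy": -1,"dz": 70,"wx": 0,"wy": 0,"wz": 0,"jaw": 1},
  {"dx": -3,"dy": -1,"dz": 100,"wx": 0,"wy": 0,"wz": 0,"jaw": 1},
  {"dx": -3,"dy": -1,"dz": 125,"wx": 0,"wy": 0,"wz": 0,"jaw": 1},
  {"dx": -3,"dy": -1,"dz": 143,"wx": 0,"wy": 0,"wz": 0,"jaw": 1},
  {"dx": -3,"dy": -1,"dz": 152,"wx": 0,"wy": 0,"wz": 0,"jaw": 1},
  {"dx": -3,"dy": -1,"dz": 155,"wx": 0,"wy": 0,"wz": 0,"jaw": 1},
  {"dx": -3,"dy": -1,"dz": 156,"wx": 0,"wy": 0,"wz": 0,"jaw": 1},
  {"dx": -3,"dy": -1,"dz": 156,"wx": 0,"wy": 0,"wz": 0,"jaw": 1},
])

```text
time: 31.0
tool_pos: [443.0, 198.7, 207.0]
tcp_rot: [-180.0, -0.1, 1.5]
ft_force: [-0.2, -0.5, -0.7]
finger_gap: 27.0
```

```bash
python3 -c "
from h import *
delta(443,198.5,198.5,1.5)
s=snapshot('scene')
draw(s,[],(300,110,440,250),4.2,'pics/p21.png')"
```

```text
t 31.0 pos [443.  198.7 207. ] rot [-1.7998e+02 -9.0000e-02  1.4900e+00] gap 27.0 d [-0.   0.2  8.5] w [-0.    -0.002 -0.   ]
```

View pics/p21.png

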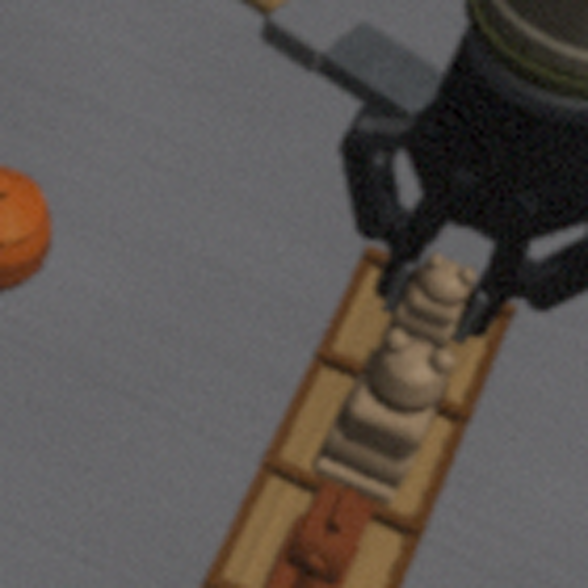

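>>> arm_command([
  {"dx": 0,"dy": 0,"dz": 3,"wx": 0,"wy": 0,"wz": 0,"jaw": 1},
  {"dx": 0,"dy": 0,"dz": 6,"wx": 0,"wy": 0,"wz": 0,"jaw": 1},
  {"dx": 0,"dy": 0,"dz": 7.5,"wx": 0,"wy": 0,"wz": 0,"jaw": 1},
  {"dx": 0,"dy": 0,"dz": 8,"wx": 0,"wy": 0,"wz": 0,"jaw": 1},
  {"dx": 0,"dy": 0,"dz": 8,"wx": 0,"wy": 0,"wz": 0,"jaw": 1},
  {"dx": 0,"dy": 0,"dz": 8,"wx": 0,"wy": 0,"wz": 0,"jaw": 1},
])

```text
time: 31.65
tool_pos: [442.3, 198.9, 198.2]
tcp_rot: [180.0, 0.0, 1.5]
ft_force: [-3.1, -1.6, 4.1]
finger_gap: 27.0
```

>>> arm_command([
  {"dx": 0,"dy": 0,"dz": 0,"wx": 0,"wy": 0,"wz": 0,"jaw": 0.64},
  {"dx": 0,"dy": 0,"dz": 0,"wx": 0,"wy": 0,"wz": 0,"jaw": 0.58},
  {"dx": 0,"dy": 0,"dz": 0,"wx": 0,"wy": 0,"wz": 0,"jaw": 0.5},
  {"dx": 0,"dy": 0,"dz": 0,"wx": 0,"wy": 0,"wz": 0,"jaw": 0.35},
  {"dx": 0,"dy": 0,"dz": 0,"wx": 0,"wy": 0,"wz": 0,"jaw": 0.2},
  {"dx": 0,"dy": 0,"dz": 0,"wx": 0,"wy": 0,"wz": 0,"jaw": 0.15},
  {"dx": 0,"dy": 0,"dz": 0,"wx": 0,"wy": 0,"wz": 0,"jaw": 0.15},
])

```text
time: 32.35
tool_pos: [442.3, 198.8, 198.0]
tcp_rot: [180.0, 0.0, 1.5]
ft_force: [0.6, 0.6, 0.8]
finger_gap: 72.6
```

>>> arm_command([
  {"dx": 0,"dy": 0,"dz": -15,"wx": 0,"wy": 0,"wz": 0,"jaw": 0.15},
  {"dx": 0,"dy": 0,"dz": -40,"wx": 0,"wy": 0,"wz": 0,"jaw": 0.1},
  {"dx": 0,"dy": 0,"dz": -80,"wx": 0,"wy": 0,"wz": 0,"jaw": 0.1},
  {"dx": 0,"dy": 0,"dz": -120,"wx": 0,"wy": 0,"wz": 0,"jaw": 0.1},
  {"dx": 0,"dy": 0,"dz": -160,"wx": 0,"wy": 0,"wz": 0,"jaw": 0},
  {"dx": 0,"dy": 100,"dz": -180,"wx": 0,"wy": 0,"wz": 0,"jaw": 0},
  {"dx": 0,"dy": 250,"dz": -180,"wx": 0,"wy": 0,"wz": 0,"jaw": 0},
  {"dx": 0,"dy": 250,"dz": -180,"wx": 0,"wy": 0,"wz": 0,"jaw": 0},
  {"dx": 0,"dy": 250,"dz": -180,"wx": 0,"wy": 0,"wz": 0,"jaw": 0},
  {"dx": 0,"dy": 250,"dz": -180,"wx": 0,"wy": 0,"wz": 0,"jaw": 0},
  {"dx": 0,"dy": 250,"dz": -180,"wx": 0,"wy": 0,"wz": 0,"jaw": 0},
  {"dx": 0,"dy": 250,"dz": -180,"wx": 0,"wy": 0,"wz": 0,"jaw": 0},
])

```text
time: 33.55
tool_pos: [448.8, -52.3, 378.1]
tcp_rot: [-180.0, -0.0, 1.3]
ft_force: [-0.9, -0.5, -0.5]
finger_gap: 85.6
```

```bash
python3 -c "
from h import *
S={n:snapshot(n) for n in('scene','top')}
rc,ry=(550,200),1.5
M={'wide':(105,48,48),'fish':(35,46,30),'tall':(-35,46,38),'small':(-105,32,28)}
P=[(box(loc(rc,ry,x,0),ry,64,64,16),(255,0,0)) for x in(-105,-35,35,105)]
draw(S['scene'],P,(290,140,470,330),3.1,'pics/e1.png')
draw(S['top'],P,(90,125,170,290),3.5,'pics/e2.png')
a=cv2.imread('pics/e1.png');b=cv2.imread('pics/e2.png');print(a.shape,b.shape)
c=np.zeros((600,800,3),np.uint8);c[:a.shape[0],:a.shape[1]]=a[:600];c[:min(600,b.shape[0]),520:520+b.shape[1]]=0
c=np.zeros((600,850,3),np.uint8);c[:589,:558]=a;c[:577,570:850]=b[:577];cv2.imwrite('pics/e.png',c[:, :800] if 0 else cv2.resize(c,(793,560)))
for t in ['tall_frog','wide_frog','small_frog','fish']:
  for n in S:
    for d in pinpoint(n,t):
      w=toz(S[n],d['pixel'],16)[:2]-np.array(rc);a=np.radians(ry)
      if w[1]>-150 and w[1]<80:print(n,t,round(d['score'],2),(w@[np.cos(a),np.sin(a)]).round(1),(w@[-np.sin(a),np.cos(a)]).round(1))
s=sense();print(s['time'],s['tool_pos'],s['ft_force'])"
```

```text
(589, 558, 3) (578, 280, 3)
scene tall_frog 0.72 -26.7 5.7
top tall_frog 0.66 -35.9 0.1
scene wide_frog 0.61 110.5 1.7
top wide_frog 0.8 111.0 9.3
scene small_frog 0.77 -110.0 -1.0
top small_frog 0.8 -108.5 9.8
scene fish 0.86 44.6 0.3
top fish 0.88 43.1 -1.7
34.05 [449.00310552 -50.46402462 378.01409178] [ 0.17708661  0.22877274 -0.58064451]
```

View pics/e.png

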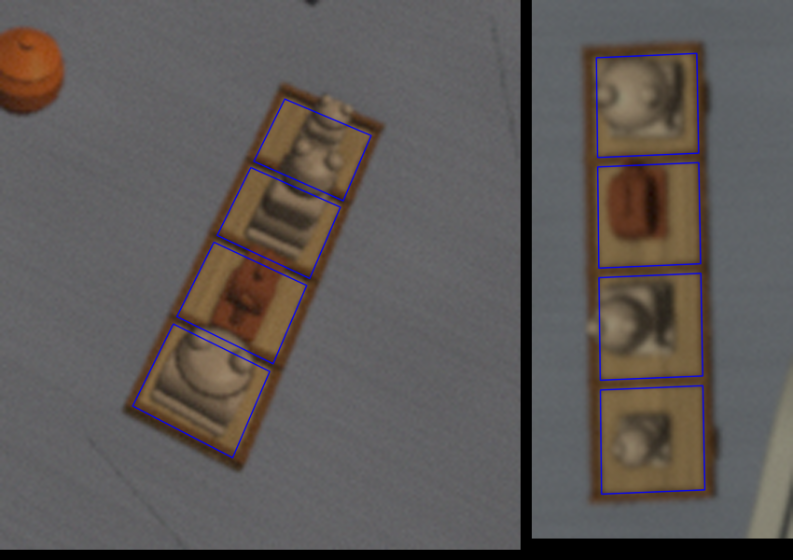

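```bash
python3 -c "
from h import *
S={n:snapshot(n) for n in('scene','top')}
rc,ry=(550,200),1.5
M={'wide':(105,48,48),'fish':(35,46,30),'tall':(-35,46,38),'small':(-107,32,28)}
P=[(box(loc(rc,ry,x,0),ry,l,w,16),(0,255,0)) for x,l,w in M.values()]
draw(S['scene'],P,(325,165,425,300),4.4,'pics/e1.png')
draw(S['top'],P,(105,135,155,285),4,'pics/e2.png')
a=cv2.imread('pics/e1.png');b=cv2.imread('pics/e2.png')
c=np.zeros((600,660,3),np.uint8);c[:594,:440]=a;c[:600,450:650]=b;cv2.imwrite('pics/f.png',c)"
```

```text
(no output)
```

View pics/f.png

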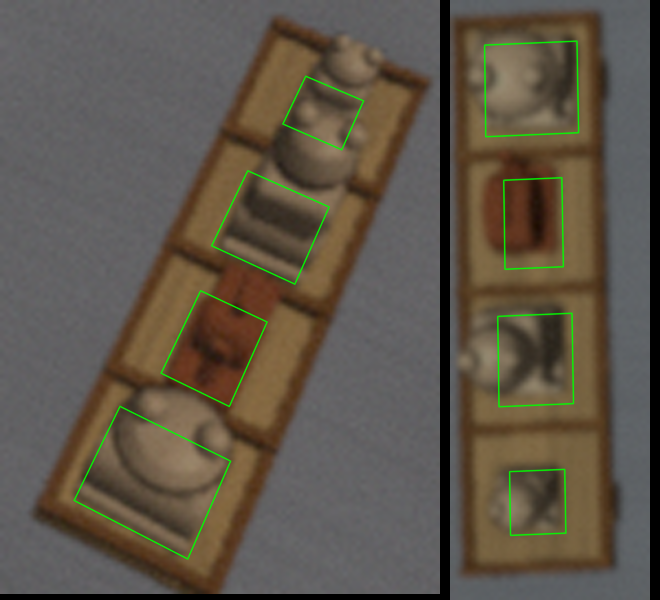

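```bash
python3 -c "
from bench import *
print(hand_in())"
```

```text
the job is handed in; nothing more can be done
None
```

All four figurines are standing in the rack in reverse order, and the job is handed in at about 34 s on the robot's clock. The hand-in gave no verdict. From the nearest to the farthest place on the plank, the order was wide frog, fish, tall frog and small frog. They now stand in the rack's farthest, second-farthest, second-nearest and nearest bays respectively. I left the blue, green and pink look-alikes alone.

**Grip and placing:** Each figurine was gripped at the flank width given for it (47, 24, 37 and 27 mm). Each met the bay floor 4 mm below its plank height, as the given heights predict, with 4–11 N of contact force before I let go.

**Last pictures:** In both cameras all four look upright and inside their bays. Their bases lie within a few millimetres of rectangles drawn at the intended places. The gripper was open and clear of the rack.

**Checks that disagreed:** Some of the trained networks' last estimates were up to about 10 mm off the bay centres, and the two cameras differed by up to about 10 mm on the same figurine. The fish, for example, was reported at 43–45 mm along the row, where the centre is 35 mm. That is still inside the 18 mm tolerance, and I trusted the base-outline match instead.

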